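# Lay out a repair's parts under the bench magnifier

## Robot

A 6-joint arm with a two-finger parallel gripper is mounted at the origin on the work surface. World frame = base frame: x ahead of the robot, y to its left, z up, the work surface at z = 0. Lengths are in mm, angles in rad, forces in N, time in s.
With the tool pointing down it reaches from about 275 to 1000 mm from the base axis. Payload 8.4 kg.
Tool frame: the origin (TCP) lies between the finger pads; the fingertips stand 25 mm ahead of it and the grasp point (between the pads) lies 6 mm ahead of it; z points along the fingers, y is the line along which they close (so a half turn about z gives the same grasp; the last joint's range is limited). The gripper opens to 85 mm and grips with 20 to 120 N. Pads are 22 mm wide; open, the fingers measure 114 mm over their backs; the gripper's body (76 mm by 85 mm) begins 54 mm behind the grasp point. The pads swing forward as they close: fully open they stand 13 mm farther back than shut.
Start: joints at [1.231, 0.353, 1.633, -0, 1.155, -0.002], TCP at [207.131, 589.682, 256.281] pointing down, gripper open.
Joint ranges: [-2.63, 2.63], [-0.92, 2.1], [0.06, 2.66], [-1.3, 4.44], [0, 2.69], [-3.02, 3.02]. Speed limits (rad/s): [2.22, 2.22, 2.79, 3.14, 3.14, 3.14].

## Interface

Orientations are given as [roll, pitch, yaw] about the fixed x, y, z axes, in that order (R = Rz(yaw) Ry(pitch) Rx(roll)).
In Python, from rig import r, eyes, workorder gives the robot as it stands. The module is installed in compiled form; this text tells all that it offers.
- The arm moves only by the tool step_arm, never from a script. Its argument "moves" is a list of rows, each an object of numbers: "tx", "ty", "tz": the shift along the tool's x, y, z scaled (see below); "ax", "ay", "az": the turn, a rotation vector about the tool's x, y, z scaled (see below). In form: [{"tx": .., "ty": .., "tz": .., "ax": .., "ay": .., "az": ..}, ...]. A call has 1 to 5 rows; each row shifts and turns the commanded pose from where the row before left it, along the tool's axes as they then stand; what a row does not reach is not made up. The controller multiplies each number of a shift by 25 mm and each number of a turn by 90 degrees. A row lasts 1/8 s, in which the tool goes at most 62.5 mm and 10.7 degrees, less where a joint would pass 70% of its speed; a pose out of reach is approached as far as the arm can. A call with a number of a shift or a turn outside -1 to 1 is refused whole. A call with a gripper value outside its range is refused whole. "gripper" is the opening, from 0 (shut) to 1 (fully open), set as the call begins (left out, the last holds). The fingers move at their own pace and stop on an object; "newtons" is the grip in N (left out, the last holds). Time passes only in rows, so rows that do not move let the fingers close. It gives the time, the measured TCP pose, the force, the opening and the grip force at its end, in the units of the state.
- r.sense(): the state, without advancing time (a new reading comes with each control period).
- eyes.grab_frame(name): name is "side" or "top" or "wrist"; returns (picture, depth): 400x640x3 uint8, red, green, blue; 400x640 float32, mm along the optical axis (not along the pixel's ray), 0 where there is no reading.
- eyes.camera_info(name): a dict with "intrinsics" (3x3 intrinsics, pixels), "cam_to_world" (4x4, takes a point from camera to world coordinates). Camera axes: x right, y up, looking along -z (the intrinsics and any distortion apply to the point x, -y, -z); pixel columns grow to the right and rows downward; lengths in mm; the calibration is good to about 2 mm. The wrist camera is an equidistant fisheye: a pixel r from the principal point sees the ray r / f radians off the axis. A picture is of the moment at which its call begins: read the wrist's pose just before it. camera_info takes no time and is no camera call; for the wrist camera it gives the pose at the moment of the call.
- workorder.sign_off(): hands the job in; it is judged then, once.
The state is a dict: "clock": time; "qpos": joint angles; "qvel": joint speeds; "joint_efforts": joint torques, N m; "eef_pos": TCP position; "tcp_rot": TCP orientation; "contact_force": force on the tool from outside, world axes, zero at the start; "wrist_torque": the same for the moment, N m; "opening": opening from 0.0 (shut) to 1.0 (fully open); "grasp_force": force on a finger pad.
Only numpy, scipy, OpenCV 4.12 (cv2) and the standard library are available. Lean on these libraries where they do the work, as an engineer would, in place of code of your own. Each camera call takes 0.05 s, during which the arm holds its last target. There are 200 camera calls.

## Task

Get this repair's parts ready for inspection: pour all the brass standoffs from the white scoop into the square steel dish, stand the scoop back on its base on the bench, and set every aluminium heatsink down flat, fins up, inside the low grey tray. Once the standoffs are in the dish, swing the magnifier round until its lens is centred over the dish and tilt the lens until it is level. Leave the multimeter, tape roll and bottle where they are.

Things in the scene. Friction and masses are not known exactly. Their poses are not given: they have to be found in the camera images.
- scoop: White plastic parts scoop, loose, 120 g. Origin: centre of its 62 x 62 mm flat base, underside; z up, +x along its handle, -x to its pouring lip. Cup 62 mm wide, 45 mm high, 3 mm walls, rear wall at x = +31 mm; at x = -31 mm the floor turns into a pouring slope rising at 50 degrees to the lip. Starts standing on its base, holding the standoffs; its inside is slippery.
- scoop_handle (a point): Middle of the scoop's level handle, 85 mm behind the scoop's origin (its +x) and 38 mm up, axes as the scoop's. The handle is a bar 16 mm wide (y) and 12 mm high, from x = 30 to 128 mm, not slippery.
- scoop_lip (a point): Middle of the scoop's pouring lip, at the scoop's x = -69 mm, z = 45 mm. The standoffs slide out over it once the scoop is tipped lip-down by about 70 to 90 degrees.
- dish: Open square steel dish fixed to the bench, 130 x 130 mm outside and 45 mm high, walls and floor 3 mm. Origin: centre of its underside, z up.
- tray: Low open grey plastic tray fixed to the bench, 100 mm (x) by 250 mm (y) outside, 18 mm high, walls and floor 4 mm. Origin: centre of its underside, z up.
- post_top (a point): Magnifier: point on its upright post's axis at the height of the swivel arm (180 mm above the bench). The post is fixed; its swivel joint turns about the vertical through this point. Its black foot, 120 x 130 x 28 mm, is fixed.
- tilt_hinge (a point): Magnifier: middle of the tilt hinge, at the outer end of the swivel arm, 120 mm from the post axis, 180 mm up. The hinge axis is level and square to the arm.
- lens (a point): Magnifier: centre of the round lens (black rim of 120 mm diameter, 18 mm thick), 65 mm beyond the tilt hinge, so 185 mm from the post axis when level. Own z is the lens's axis, upward when level.
- crossbar (a point): Magnifier: middle of the handle's round steel crossbar at the lens's outer end, 170 mm beyond the tilt hinge, in the lens's plane. Bar 12 mm thick, 66 mm long between two 10 mm side wires, always level (parallel to the tilt hinge), 39 mm clear of the rim. Can be pinched from above, fingers closing along the arm's direction; it turns in the fingers. Or push it.
- swivel (a joint): Swivel of the magnifier's arm about its post, rad: 0 when the arm points from the post straight to world -x (towards the robot), positive towards the robot's left (+y): lens direction from the post is (-cos, +sin). Range -0.9 to 1.25. Stiff: about 1.5 N at the crossbar moves it, and it stays where it is left.
- tilt (a joint): Tilt of the lens about the tilt hinge, rad: 0 = level, positive = crossbar end up. Range -0.5 to 1.0. Stiff: about 1 to 3 N at the crossbar moves it, and it stays where it is left.
- multimeter: Black multimeter lying flat, 75 x 150 x 35 mm; bystander. Origin: centre of its underside.
- tape: Roll of adhesive tape lying flat, 96 mm across, 45 mm high; bystander. Origin: centre of its underside.
- flux: Small upright bottle, 36 mm across, 95 mm high; bystander. Origin: centre of its underside.
- standoff0: Brass hexagonal standoff, 15 mm across flats, 20 mm long, 20 g, loose. Origin: centre of one end face, own z along its length. Starts standing in the scoop; 4 to 6 of the six are present.
- standoff1: Brass hexagonal standoff, 15 mm across flats, 20 mm long, 20 g, loose. Origin: centre of one end face, own z along its length. Starts standing in the scoop; 4 to 6 of the six are present.
- standoff2: Brass hexagonal standoff, 15 mm across flats, 20 mm long, 20 g, loose. Origin: centre of one end face, own z along its length. Starts standing in the scoop; 4 to 6 of the six are present.
- standoff3: Brass hexagonal standoff, 15 mm across flats, 20 mm long, 20 g, loose. Origin: centre of one end face, own z along its length. Starts standing in the scoop; 4 to 6 of the six are present.
- standoff4: Brass hexagonal standoff, 15 mm across flats, 20 mm long, 20 g, loose. Origin: centre of one end face, own z along its length. Starts standing in the scoop; 4 to 6 of the six are present.
- standoff5: Brass hexagonal standoff, 15 mm across flats, 20 mm long, 20 g, loose. Origin: centre of one end face, own z along its length. Starts standing in the scoop; 4 to 6 of the six are present.
- heatsink0: Aluminium finned heatsink, 64 mm long (x), 40 mm wide (y), 32 mm high, about 110 g, loose; flat base down, fins up. Origin: centre of its underside. Starts flat on the bench; 2 or 3 of the three are present.
- heatsink1: Aluminium finned heatsink, 64 mm long (x), 40 mm wide (y), 32 mm high, about 110 g, loose; flat base down, fins up. Origin: centre of its underside. Starts flat on the bench; 2 or 3 of the three are present.
- heatsink2: Aluminium finned heatsink, 64 mm long (x), 40 mm wide (y), 32 mm high, about 110 g, loose; flat base down, fins up. Origin: centre of its underside. Starts flat on the bench; 2 or 3 of the three are present.
There are look-alikes about, which are no part of the job. What is shaped like the heatsink2 but orange or red is not meant.

How it is judged:
By the outcome, as a careful person would: the job done as asked, in the order asked, and still so for the second after the job is handed in, with the robot touching nothing.
Of standoff0, standoff1, standoff2, standoff3, standoff4, standoff5 only 4 to 6 are there at a start; the rules pass over those that are not, and their reading is None.
Of heatsink0, heatsink1, heatsink2 only 2 to 3 are there at a start; the rules pass over those that are not, and their reading is None.
At some moment in a run one of heatsink0, heatsink1, heatsink2 may be knocked a few centimetres aside while the robot is not near it.
It also fails if it takes over 192 s, if anything falls off the work surface, if the arm or the gripper's body presses on something with over 40 N, if the wrist force passes 120 N, or if a joint passes its speed limit or range.

## Working session

There is one attempt and no reset: what is moved stays moved. The work goes in short steps, Python scripts to look and compute and a tool call to move; the robot and the scene stay as the last step left them, time stands still between calls to the robot, and variables do not carry over. Pictures are saved under pics/ and viewed, at most 14 in all, crops included, and the job is handed in when it is done.

Besides the shell and the picture viewer there is one more tool, called as a command line: name --argument value ..., lists and objects as JSON in quotes. step_arm: Moves the arm, as the interface text tells. Its arguments: {"type":"object","properties":{"moves":{"type":"array","items":{"type":"object","properties":{"tx":{"type":"number"},"ty":{"type":"number"},"tz":{"type":"number"},"ax":{"type":"number"},"ay":{"type":"number"},"az":{"type":"number"}}}},"gripper":{"type":"number"},"newtons":{"type":"number"}},"required":["moves"]}

```bash
mkdir -p pics; cat > h.py <<'E'
import numpy as np, cv2
from rig import r, eyes, workorder
from scipy.spatial.transform import Rotation as R
def snap(n,f):
    p,d=eyes.grab_frame(n); i=eyes.camera_info(n)
    cv2.imwrite(f'pics/{f}.png',p[...,::-1]); np.savez(f'pics/{f}.npz',p=p,d=d,K=i['intrinsics'],T=i['cam_to_world']); return p,d
def cloud(f):
    z=np.load(f'pics/{f}.npz'); d=z['d']; K=z['K']; v,u=np.mgrid[:400,:640]
    X=np.stack([(u-K[0,2])/K[0,0]*d,-(v-K[1,2])/K[1,1]*d,-d,np.ones_like(d)],-1)
    W=(X@z['T'].T)[...,:3]; W[d==0]=np.nan
    return z['p'],W
E
python3 - <<'E'
from h import *
print(r.sense())
for n in('top','side'):
    snap(n,n+'0'); i=eyes.camera_info(n); print(i)
E
```

```text
{'clock': 0.0, 'qpos': array([ 1.23058613e+00,  3.53663187e-01,  1.63413956e+00,  2.91033844e-06,
        1.15520949e+00, -2.43114270e-03]), 'qvel': array([-0.00051078,  0.0005744 ,  0.00115051,  0.00033669,  0.00041842,
       -0.00069345]), 'joint_efforts': array([-1.60821306e-03, -6.05247116e+01, -3.42071450e+01, -3.31162200e-04,
        9.32814495e-03, -2.37903073e-06]), 'eef_pos': array([206.98831693, 589.25449493, 255.54994716]), 'tcp_rot': array([-3.14017307e+00, -6.11215275e-06,  2.80381242e+00]), 'contact_force': array([ 0.1497773 ,  0.6137145 , -1.15639653]), 'wrist_torque': array([-0.00691784,  0.00421628, -0.05283612]), 'grasp_force': 0.0, 'opening': 0.9979774932099972}
{'intrinsics': array([[411.32243365,   0.        , 316.62747635],
       [  0.        , 411.32243365, 197.80306668],
       [  0.        ,   0.        ,   1.        ]]), 'cam_to_world': array([[-5.37277216e-02,  9.78288236e-01, -2.00163579e-01,
         3.80346538e+02],
       [-9.98547331e-01, -5.18199134e-02,  1.47622325e-02,
         2.59536249e+01],
       [ 4.06925907e-03,  2.00665949e-01,  9.79651274e-01,
         1.24017663e+03],
       [ 0.00000000e+00,  0.00000000e+00,  0.00000000e+00,
         1.00000000e+00]])}
{'intrinsics': array([[480.57473819,   0.        , 319.52796427],
       [  0.        , 480.57473819, 194.13377234],
       [  0.        ,   0.        ,   1.        ]]), 'cam_to_world': array([[ 7.93654873e-01,  4.22841607e-01, -4.37397894e-01,
         4.08082280e+01],
       [-6.08330007e-01,  5.59651601e-01, -5.62782985e-01,
        -7.04614472e+02],
       [ 6.82236957e-03,  7.12737722e-01,  7.01397458e-01,
         1.02543812e+03],
       [ 0.00000000e+00,  0.00000000e+00,  0.00000000e+00,
         1.00000000e+00]])}
```

View pics/top0.png

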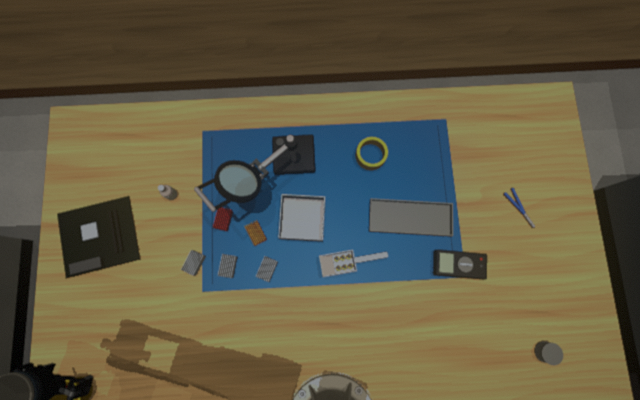

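View pics/side0.png

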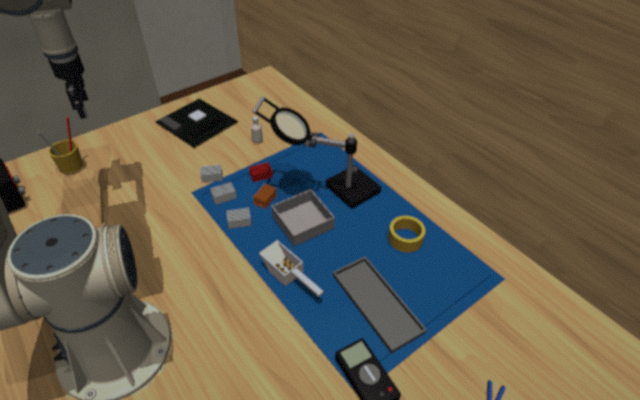

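Top view: three silver heatsinks at about (194,262), (228,265) and (266,268). The red (222,218) and orange (256,233) blocks are look-alikes. The scoop is at (338,263) with its handle to (388,256), the dish at (303,218), the tray at (410,217), the lens at (238,181) and the post at (291,140). I'll confirm these in an enlarged crop.

```bash
python3 - <<'E'
from h import *
p=cv2.imread('pics/top0.png')
cv2.imwrite('pics/c1.png',cv2.resize(p[170:290,175:405],None,fx=3.4,fy=3.4,interpolation=cv2.INTER_CUBIC))
_,W=cloud('top0')
z=W[...,2]
print('bench z',np.nanmedian(z[270:285,280:310]))
def seg(n,box,lo,hi):
    a,b,c,d=box; w=W[c:d,a:b].reshape(-1,3); w=w[(w[:,2]>lo)&(w[:,2]<hi)][:,:2].astype(np.float32)
    (cx,cy),s,an=cv2.minAreaRect(w); print(n,len(w),'c',np.round([cx,cy],1),'size',np.round(s,1),'ang',round(an,1),'med',w.mean(0).round(1))
seg('hsA',(178,212,243,280),20,45)
seg('hsB',(212,243,246,285),20,45)
seg('hsC',(248,284,248,285),20,45)
seg('dish',(270,335,186,248),36,55)
seg('tray',(360,460,190,242),11,26)
seg('scoop',(312,360,243,285),36,55)
seg('handle',(357,395,245,270),30,60)
seg('handleall',(312,395,243,285),30,60)
seg('posttop',(280,302,128,150),150,230)
seg('lensrim',(205,268,150,212),100,400)
seg('tape',(350,395,130,172),36,55)
seg('flux',(150,180,175,205),60,110)
seg('dmm',(430,492,245,282),25,45)
E
```

```text
bench z 0.5296383248460188
hsA 323 c [456.5 380.3] size [40.7 64. ] ang 62.5 med [456.5 380.6]
hsB 283 c [442.3 280.4] size [41.1 63.5] ang 77.4 med [442.3 280.5]
hsC 227 c [427.8 165.9] size [40.9 63.7] ang 64.8 med [427.7 165.7]
dish 224 c [572.   55.5] size [130.  130.8] ang 83.8 med [575.7  58.3]
tray 387 c [ 558.2 -272.7] size [250.3 100.9] ang 83.5 med [ 558.5 -276.4]
scoop 204 c [432.8 -49.1] size [ 61.9 115.1] ang 7.0 med [432.  -39.8]
handle 172 c [ 444.2 -142.7] size [15.8 90.4] ang 7.0 med [ 444.  -142.1]
handleall 403 c [437.7 -89.8] size [ 61.9 197.1] ang 7.0 med [436.7 -78.7]
posttop 193 c [751.7  79.6] size [33.8 46.7] ang 7.8 med [746.7  75. ]
lensrim 1966 c [636.4 206.5] size [138.  159.4] ang 8.0 med [643.6 209.3]
tape 321 c [ 759.8 -166.7] size [94.6 93.1] ang 85.4 med [ 759.6 -167. ]
flux 102 c [667.9 451.8] size [28.4 28.6] ang 9.0 med [666.7 448.9]
dmm 1335 c [ 410.1 -399.9] size [148.8  75. ] ang 81.9 med [ 409.8 -398.4]
```

View pics/c1.png

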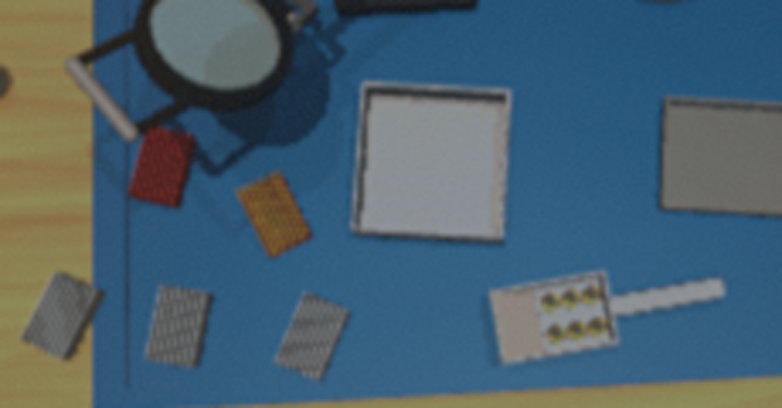

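```bash
cat >> h.py <<'E'
from scipy.linalg import logm, expm
def down(phi): # tool pointing down, closing axis at azimuth phi (deg)
    f=np.radians(phi); return np.array([[-np.sin(f),np.cos(f),0],[np.cos(f),np.sin(f),0],[0,0,-1.]])
def now():
    s=r.sense(); return np.array(s['eef_pos']),R.from_euler('xyz',s['tcp_rot']).as_matrix()
def plan(*wps):
    """rows (equal steps of a screw motion) from the measured pose through waypoints (pos,R[,N])"""
    P,Q=now()
    for w in wps:
        T0=np.eye(4);T0[:3,:3]=Q;T0[:3,3]=P; T1=np.eye(4);T1[:3,:3]=w[1];T1[:3,3]=w[0]
        D=np.linalg.inv(T0)@T1; ang=np.degrees(R.from_matrix(D[:3,:3]).magnitude()); dist=np.linalg.norm(D[:3,3])
        n=max(1,int(np.ceil(dist/24)),int(np.ceil(ang/10))) if len(w)<3 else w[2]
        while 1:
            S=expm(np.real(logm(D))/n)
            if np.abs(S[:3,3]).max()<25: break
            n+=1
        t=S[:3,3]/25; a=R.from_matrix(S[:3,:3]).as_rotvec()/(np.pi/2)
        print(n,'x',dict(zip(['tx','ty','tz','ax','ay','az'],[float(x) for x in np.round([*t,*a],3)])))
        P,Q=np.array(w[0]),w[1]
TC=np.array([558.2,-272.7]); TV=np.array([np.cos(np.radians(83.5)),np.sin(np.radians(83.5))])
E
python3 - <<'E'
from h import *
plan(([456.5,380.3,120],down(62.5)),([456.5,380.3,28],down(62.5)))
E
```

```text
15 x {'tx': -0.832, 'ty': -0.251, 'tz': 0.362, 'ax': -0.0, 'ay': 0.0, 'az': 0.006}
4 x {'tx': 0.0, 'ty': 0.0, 'tz': 0.92, 'ax': 0.0, 'ay': 0.0, 'az': 0.0}
```

step_arm --moves '[{"tx": -0.832,"ty": -0.251,"tz": 0.362,"az": 0.006},{"tx": -0.832,"ty": -0.251,"tz": 0.362,"az": 0.006},{"tx": -0.832,"ty": -0.251,"tz": 0.362,"az": 0.006},{"tx": -0.832,"ty": -0.251,"tz": 0.362,"az": 0.006},{"tx": -0.832,"ty": -0.251,"tz": 0.362,"az": 0.006}]' --gripper 1

```text
schema error: expected keys tx, ty, tz, ax, ay, az
```

step_arm --moves '[{"tx": -0.832,"ty": -0.251,"tz": 0.362,"az": 0.006},{"tx": -0.832,"ty": -0.251,"tz": 0.362,"az": 0.006},{"tx": -0.832,"ty": -0.251,"tz": 0.362,"az": 0.006},{"tx": -0.832,"ty": -0.251,"tz": 0.362,"az": 0.006},{"tx": -0.832,"ty": -0.251,"tz": 0.362,"az": 0.006}]'

```text
schema error: expected keys tx, ty, tz, ax, ay, az
```

step_arm --moves '[{"tx": -0.832,"ty": -0.251,"tz": 0.362,"az": 0.006},{"tx": -0.832,"ty": -0.251,"tz": 0.362,"az": 0.006},{"tx": -0.832,"ty": -0.251,"tz": 0.362,"az": 0.006},{"tx": -0.832,"ty": -0.251,"tz": 0.362,"az": 0.006},{"tx": -0.832,"ty": -0.251,"tz": 0.362,"az": 0.006}]'

```text
schema error: expected keys tx, ty, tz, ax, ay, az
```

All keys are needed.

step_arm --moves '[{"tx": -0.832,"ty": -0.251,"tz": 0.362,"ax": 0,"ay": 0,"az": 0.006},{"tx": -0.832,"ty": -0.251,"tz": 0.362,"ax": 0,"ay": 0,"az": 0.006},{"tx": -0.832,"ty": -0.251,"tz": 0.362,"ax": 0,"ay": 0,"az": 0.006},{"tx": -0.832,"ty": -0.251,"tz": 0.362,"ax": 0,"ay": 0,"az": 0.006},{"tx": -0.832,"ty": -0.251,"tz": 0.362,"ax": 0,"ay": 0,"az": 0.006}]' --gripper 1

```text
clock: 0.72
eef_pos: [295.0, 522.8, 210.4]
tcp_rot: [-3.141, -0.0, 2.755]
contact_force: [-0.8, 0.5, 0.5]
opening: 0.999
grasp_force: 0.0
```

step_arm --moves '[{"tx": -0.832,"ty": -0.251,"tz": 0.362,"ax": 0,"ay": 0,"az": 0.006},{"tx": -0.832,"ty": -0.251,"tz": 0.362,"ax": 0,"ay": 0,"az": 0.006},{"tx": -0.832,"ty": -0.251,"tz": 0.362,"ax": 0,"ay": 0,"az": 0.006},{"tx": -0.832,"ty": -0.251,"tz": 0.362,"ax": 0,"ay": 0,"az": 0.006},{"tx": -0.832,"ty": -0.251,"tz": 0.362,"ax": 0,"ay": 0,"az": 0.006}]'

```text
clock: 1.35
eef_pos: [378.0, 453.3, 165.2]
tcp_rot: [3.142, 0.0, 2.709]
contact_force: [1.3, 0.6, -0.1]
opening: 0.999
grasp_force: 0.0
```

step_arm --moves '[{"tx": -0.832,"ty": -0.251,"tz": 0.362,"ax": 0,"ay": 0,"az": 0.006},{"tx": -0.832,"ty": -0.251,"tz": 0.362,"ax": 0,"ay": 0,"az": 0.006},{"tx": -0.832,"ty": -0.251,"tz": 0.362,"ax": 0,"ay": 0,"az": 0.006},{"tx": -0.832,"ty": -0.251,"tz": 0.362,"ax": 0,"ay": 0,"az": 0.006},{"tx": -0.832,"ty": -0.251,"tz": 0.362,"ax": 0,"ay": 0,"az": 0.006}]'

```text
clock: 1.98
eef_pos: [457.9, 379.7, 119.9]
tcp_rot: [3.142, 0.0, 2.662]
contact_force: [-0.5, -0.1, 0.1]
opening: 1.001
grasp_force: 0.0
```

```bash
cat >> h.py <<'E'
def seg(W,n,box,lo,hi):
    a,b,c,d=box; w=W[c:d,a:b].reshape(-1,3); w=w[(w[:,2]>lo)&(w[:,2]<hi)][:,:2].astype(np.float32)
    if len(w)<20: print(n,'few',len(w)); return
    (cx,cy),s,an=cv2.minAreaRect(w)
    if s[0]>s[1]: an-=90
    print(n,len(w),'c',np.round([cx,cy],1),'size',np.round(s,1),'short axis',round(an%180,1)); return cx,cy,an%180
E
python3 - <<'E'
from h import *
snap('side','s1');P,W=cloud('s1')
m=(W[...,2]>24)&(W[...,2]<45)&(W[...,0]>380)&(W[...,0]<520)&(W[...,1]>120)&(W[...,1]<440)
w=np.where(m[...,None],W,np.nan)
for n,lo,hi in(('A',330,440),('B',230,330),('C',120,220)):
    q=w[(W[...,1]>lo)&(W[...,1]<hi)]; q=q[~np.isnan(q[:,0])]
    if len(q)>20: print(n,len(q),cv2.minAreaRect(q[:,:2].astype(np.float32)))
print(now()[0], r.sense()['qpos'])
plan(([456.5,380.3,28],down(62.5)))
E
```

```text
A 228 ((455.0851135253906, 380.2739562988281), (48.22080612182617, 64.29159545898438), 61.583065032958984)
B 253 ((440.3467712402344, 278.2788391113281), (47.615745544433594, 63.39151382446289), 77.97285461425781)
C 370 ((453.94964599609375, 165.5625), (130.9322967529297, 90.22834777832031), 0.13631820678710938)
[458.9532755  377.87917642 118.8245683 ] [ 6.86803331e-01  4.67525636e-01  1.80748358e+00 -1.24849945e-03
  8.67758240e-01 -4.02479104e-01]
4 x {'tx': 0.033, 'ty': 0.011, 'tz': 0.908, 'ax': -0.0, 'ay': 0.0, 'az': -0.0}
```

step_arm --moves '[{"tx": 0.08,"ty": 0.02,"tz": 0.9,"ax": 0,"ay": 0,"az": 0},{"tx": 0,"ty": 0,"tz": 0.9,"ax": 0,"ay": 0,"az": 0},{"tx": 0,"ty": 0,"tz": 0.9,"ax": 0,"ay": 0,"az": 0},{"tx": 0,"ty": 0,"tz": 0.9,"ax": 0,"ay": 0,"az": 0},{"tx": 0,"ty": 0,"tz": 0,"ax": 0,"ay": 0,"az": 0}]'

```text
clock: 2.65
eef_pos: [454.5, 381.0, 28.9]
tcp_rot: [-3.139, -0.001, 2.662]
contact_force: [0.2, -0.1, 0.3]
opening: 1.002
grasp_force: 0.0
```

step_arm --moves '[{"tx": 0,"ty": 0,"tz": 0,"ax": 0,"ay": 0,"az": 0},{"tx": 0,"ty": 0,"tz": 0,"ax": 0,"ay": 0,"az": 0},{"tx": 0,"ty": 0,"tz": 0,"ax": 0,"ay": 0,"az": 0},{"tx": 0,"ty": 0,"tz": 0,"ax": 0,"ay": 0,"az": 0},{"tx": 0,"ty": 0,"tz": 0,"ax": 0,"ay": 0,"az": 0}]' --gripper 0.2 --newtons 40

```text
clock: 3.28
eef_pos: [455.8, 382.5, 31.6]
tcp_rot: [3.14, 0.001, 2.663]
contact_force: [-0.3, -0.6, 6.5]
opening: 0.456
grasp_force: 41.6
```

```bash
python3 - <<'E'
from h import *
print(now(),r.sense()['opening'],r.sense()['grasp_force'])
p,q=now(); t=TC-72*TV; print(t)
plan(([p[0],p[1],150],q),([*t,150],down(83.5)),([*t,34],down(83.5)))
E
```

```text
(array([455.833132  , 382.49672995,  31.57550685]), array([[-8.87429996e-01,  4.60940879e-01,  1.22795550e-03],
       [ 4.60942057e-01,  8.87429719e-01,  9.55659414e-04],
       [-6.49221712e-04,  1.41409716e-03, -9.99998789e-01]])) 0.4556934050226768 41.60955011844635
[ 550.04936861 -344.23717361]
5 x {'tx': -0.001, 'ty': 0.001, 'tz': -0.947, 'ax': -0.0, 'ay': -0.0, 'az': -0.0}
31 x {'tx': -0.397, 'ty': -0.864, 'tz': -0.0, 'ax': 0.0, 'ay': 0.0, 'az': -0.008}
5 x {'tx': 0.0, 'ty': 0.0, 'tz': 0.928, 'ax': 0.0, 'ay': 0.0, 'az': -0.0}
```

step_arm --moves '[{"tx": 0,"ty": 0,"tz": -0.95,"ax": 0,"ay": 0,"az": 0},{"tx": 0,"ty": 0,"tz": -0.95,"ax": 0,"ay": 0,"az": 0},{"tx": 0,"ty": 0,"tz": -0.95,"ax": 0,"ay": 0,"az": 0},{"tx": 0,"ty": 0,"tz": -0.95,"ax": 0,"ay": 0,"az": 0},{"tx": 0,"ty": 0,"tz": -0.95,"ax": 0,"ay": 0,"az": 0}]'

```text
clock: 3.9
eef_pos: [455.1, 382.0, 150.2]
tcp_rot: [3.142, 0.0, 2.662]
contact_force: [0.4, 1.2, -0.5]
opening: 0.461
grasp_force: 40.7
```

step_arm --moves '[{"tx": -0.397,"ty": -0.864,"tz": 0,"ax": 0,"ay": 0,"az": -0.008},{"tx": -0.397,"ty": -0.864,"tz": 0,"ax": 0,"ay": 0,"az": -0.008},{"tx": -0.397,"ty": -0.864,"tz": 0,"ax": 0,"ay": 0,"az": -0.008},{"tx": -0.397,"ty": -0.864,"tz": 0,"ax": 0,"ay": 0,"az": -0.008},{"tx": -0.397,"ty": -0.864,"tz": 0,"ax": 0,"ay": 0,"az": -0.008}]'

```text
clock: 4.53
eef_pos: [452.3, 262.5, 149.5]
tcp_rot: [3.141, 0.0, 2.726]
contact_force: [0.2, 0.6, -1.5]
opening: 0.46
grasp_force: 40.8
```

step_arm --moves '[{"tx": -0.397,"ty": -0.864,"tz": 0,"ax": 0,"ay": 0,"az": -0.008},{"tx": -0.397,"ty": -0.864,"tz": 0,"ax": 0,"ay": 0,"az": -0.008},{"tx": -0.397,"ty": -0.864,"tz": 0,"ax": 0,"ay": 0,"az": -0.008},{"tx": -0.397,"ty": -0.864,"tz": 0,"ax": 0,"ay": 0,"az": -0.008},{"tx": -0.397,"ty": -0.864,"tz": 0,"ax": 0,"ay": 0,"az": -0.008}]'

```text
clock: 5.15
eef_pos: [457.1, 143.8, 149.5]
tcp_rot: [3.141, 0.0, 2.789]
contact_force: [0.1, 0.3, -1.2]
opening: 0.458
grasp_force: 40.8
```

step_arm --moves '[{"tx": -0.397,"ty": -0.864,"tz": 0,"ax": 0,"ay": 0,"az": -0.008},{"tx": -0.397,"ty": -0.864,"tz": 0,"ax": 0,"ay": 0,"az": -0.008},{"tx": -0.397,"ty": -0.864,"tz": 0,"ax": 0,"ay": 0,"az": -0.008},{"tx": -0.397,"ty": -0.864,"tz": 0,"ax": 0,"ay": 0,"az": -0.008},{"tx": -0.397,"ty": -0.864,"tz": 0,"ax": 0,"ay": 0,"az": -0.008}]'

```text
clock: 5.78
eef_pos: [469.3, 25.6, 149.5]
tcp_rot: [3.141, 0.0, 2.851]
contact_force: [0.9, 1.0, -1.2]
opening: 0.461
grasp_force: 40.8
```

step_arm --moves '[{"tx": -0.397,"ty": -0.864,"tz": 0,"ax": 0,"ay": 0,"az": -0.008},{"tx": -0.397,"ty": -0.864,"tz": 0,"ax": 0,"ay": 0,"az": -0.008},{"tx": -0.397,"ty": -0.864,"tz": 0,"ax": 0,"ay": 0,"az": -0.008},{"tx": -0.397,"ty": -0.864,"tz": 0,"ax": 0,"ay": 0,"az": -0.008},{"tx": -0.397,"ty": -0.864,"tz": 0,"ax": 0,"ay": 0,"az": -0.008}]'

```text
clock: 6.4
eef_pos: [488.9, -91.6, 149.5]
tcp_rot: [3.142, 0.0, 2.914]
contact_force: [-0.4, -0.1, -1.7]
opening: 0.461
grasp_force: 40.8
```

step_arm --moves '[{"tx": -0.397,"ty": -0.864,"tz": 0,"ax": 0,"ay": 0,"az": -0.008},{"tx": -0.397,"ty": -0.864,"tz": 0,"ax": 0,"ay": 0,"az": -0.008},{"tx": -0.397,"ty": -0.864,"tz": 0,"ax": 0,"ay": 0,"az": -0.008},{"tx": -0.397,"ty": -0.864,"tz": 0,"ax": 0,"ay": 0,"az": -0.008},{"tx": -0.397,"ty": -0.864,"tz": 0,"ax": 0,"ay": 0,"az": -0.008}]'

```text
clock: 7.02
eef_pos: [515.7, -207.4, 149.4]
tcp_rot: [3.142, 0.0, 2.977]
contact_force: [1.1, 0.8, -1.7]
opening: 0.462
grasp_force: 40.8
```

step_arm --moves '[{"tx": -0.397,"ty": -0.864,"tz": 0,"ax": 0,"ay": 0,"az": -0.008},{"tx": -0.397,"ty": -0.864,"tz": 0,"ax": 0,"ay": 0,"az": -0.008},{"tx": -0.397,"ty": -0.864,"tz": 0,"ax": 0,"ay": 0,"az": -0.008},{"tx": -0.397,"ty": -0.864,"tz": 0,"ax": 0,"ay": 0,"az": -0.008},{"tx": -0.397,"ty": -0.864,"tz": 0,"ax": 0,"ay": 0,"az": -0.008}]'

```text
clock: 7.65
eef_pos: [549.9, -321.2, 149.4]
tcp_rot: [3.142, -0.0, 3.04]
contact_force: [0.3, -0.1, -1.6]
opening: 0.461
grasp_force: 40.8
```

step_arm --moves '[{"tx": -0.397,"ty": -0.864,"tz": 0,"ax": 0,"ay": 0,"az": -0.008},{"tx": 0,"ty": 0,"tz": 0,"ax": 0,"ay": 0,"az": 0}]'

```text
clock: 7.9
eef_pos: [557.7, -344.2, 149.3]
tcp_rot: [-3.141, 0.001, 3.051]
contact_force: [0.0, 0.4, -2.3]
opening: 0.457
grasp_force: 40.7
```

```bash
python3 - <<'E'
from h import *
print(now(),r.sense()['opening'],r.sense()['qpos'])
t=TC-72*TV; print(t)
plan(([*t,36],down(83.5)))
E
```

```text
(array([ 557.73685621, -344.17513672,  149.31107634]), array([[-9.95872602e-01,  9.07603783e-02,  5.61526619e-04],
       [ 9.07601163e-02,  9.95872670e-01, -4.75660847e-04],
       [-6.02380172e-04, -4.22733383e-04, -9.99999729e-01]])) 0.45687031019237634 [-5.55128934e-01  5.08533433e-01  1.65115834e+00 -1.30274680e-04
  9.81172980e-01 -2.03496753e+00]
[ 550.04936861 -344.23717361]
5 x {'tx': 0.061, 'ty': -0.006, 'tz': 0.906, 'ax': -0.0, 'ay': 0.0, 'az': 0.003}
```

step_arm --moves '[{"tx": 0.3,"ty": -0.03,"tz": 0.9,"ax": 0,"ay": 0,"az": 0.014},{"tx": 0,"ty": 0,"tz": 0.9,"ax": 0,"ay": 0,"az": 0},{"tx": 0,"ty": 0,"tz": 0.9,"ax": 0,"ay": 0,"az": 0},{"tx": 0,"ty": 0,"tz": 0.9,"ax": 0,"ay": 0,"az": 0},{"tx": 0,"ty": 0,"tz": 0.6,"ax": 0,"ay": 0,"az": 0}]'

```text
clock: 8.52
eef_pos: [549.3, -341.9, 43.3]
tcp_rot: [3.141, -0.001, 3.03]
contact_force: [-0.4, 0.2, -1.3]
opening: 0.458
grasp_force: 40.8
```

step_arm --moves '[{"tx": 0,"ty": 0,"tz": 0.2,"ax": 0,"ay": 0,"az": 0},{"tx": 0,"ty": 0,"tz": 0.1,"ax": 0,"ay": 0,"az": 0},{"tx": 0,"ty": 0,"tz": 0,"ax": 0,"ay": 0,"az": 0}]'

```text
clock: 8.9
eef_pos: [550.3, -343.2, 37.3]
tcp_rot: [-3.141, 0.001, 3.03]
contact_force: [0.3, 0.3, -0.5]
opening: 0.466
grasp_force: 40.8
```

step_arm --moves '[{"tx": 0,"ty": 0,"tz": 0,"ax": 0,"ay": 0,"az": 0},{"tx": 0,"ty": 0,"tz": 0,"ax": 0,"ay": 0,"az": 0},{"tx": 0,"ty": 0,"tz": -0.3,"ax": 0,"ay": 0,"az": 0},{"tx": 0,"ty": 0,"tz": -0.9,"ax": 0,"ay": 0,"az": 0},{"tx": 0,"ty": 0,"tz": -0.9,"ax": 0,"ay": 0,"az": 0}]' --gripper 0.65

```text
clock: 9.52
eef_pos: [550.0, -343.1, 90.3]
tcp_rot: [-3.142, 0.0, 3.03]
contact_force: [0.3, -0.5, 0.2]
opening: 0.652
grasp_force: 0.0
```

step_arm --moves '[{"tx": 0,"ty": 0,"tz": -0.9,"ax": 0,"ay": 0,"az": 0},{"tx": 0,"ty": 0,"tz": -0.9,"ax": 0,"ay": 0,"az": 0},{"tx": 0,"ty": 0,"tz": -0.9,"ax": 0,"ay": 0,"az": 0}]'

```text
clock: 9.9
eef_pos: [550.1, -343.1, 158.2]
tcp_rot: [-3.141, 0.001, 3.03]
contact_force: [1.0, 0.6, -0.3]
opening: 0.649
grasp_force: 0.0
```

```bash
python3 - <<'E'
from h import *
snap('top','t2');P,W=cloud('t2')
seg(W,'placed',(360,465,190,242),28,60)
b=seg(W,'hsB',(200,245,240,290),22,45); c=seg(W,'hsC',(248,290,245,288),22,45)
print(now()[0])
if b: plan(([b[0],b[1],150],down(b[2])),([b[0],b[1],30],down(b[2])))
E
```

```text
placed 193 c [ 550.9 -342.1] size [40.6 63.4] short axis 84.2
hsB 255 c [442.3 280.7] size [41.2 63.1] short axis 78.0
hsC 206 c [427.8 165.8] size [40.7 63.5] short axis 64.7
[ 551.39566491 -343.96691219  161.37101303]
27 x {'tx': 0.306, 'ty': 0.889, 'tz': 0.015, 'ax': -0.0, 'ay': 0.0, 'az': 0.002}
5 x {'tx': 0.0, 'ty': 0.0, 'tz': 0.96, 'ax': 0.0, 'ay': 0.0, 'az': -0.0}
```

step_arm --moves '[{"tx": 0.306,"ty": 0.889,"tz": 0.015,"ax": 0,"ay": 0,"az": 0.0024},{"tx": 0.306,"ty": 0.889,"tz": 0.015,"ax": 0,"ay": 0,"az": 0.0024},{"tx": 0.306,"ty": 0.889,"tz": 0.015,"ax": 0,"ay": 0,"az": 0.0024},{"tx": 0.306,"ty": 0.889,"tz": 0.015,"ax": 0,"ay": 0,"az": 0.0024},{"tx": 0.306,"ty": 0.889,"tz": 0.015,"ax": 0,"ay": 0,"az": 0.0024}]' --gripper 1

```text
clock: 10.58
eef_pos: [524.9, -226.5, 154.8]
tcp_rot: [3.142, -0.0, 3.011]
contact_force: [-0.4, -0.1, 0.7]
opening: 1.001
grasp_force: 0.0
```

step_arm --moves '[{"tx": 0.306,"ty": 0.889,"tz": 0.015,"ax": 0,"ay": 0,"az": 0.0024},{"tx": 0.306,"ty": 0.889,"tz": 0.015,"ax": 0,"ay": 0,"az": 0.0024},{"tx": 0.306,"ty": 0.889,"tz": 0.015,"ax": 0,"ay": 0,"az": 0.0024},{"tx": 0.306,"ty": 0.889,"tz": 0.015,"ax": 0,"ay": 0,"az": 0.0024},{"tx": 0.306,"ty": 0.889,"tz": 0.015,"ax": 0,"ay": 0,"az": 0.0024}]'

```text
clock: 11.2
eef_pos: [502.2, -111.3, 153.0]
tcp_rot: [-3.142, 0.0, 2.992]
contact_force: [0.3, -0.3, 0.7]
opening: 1.005
grasp_force: 0.0
```

step_arm --moves '[{"tx": 0.306,"ty": 0.889,"tz": 0.015,"ax": 0,"ay": 0,"az": 0.0024},{"tx": 0.306,"ty": 0.889,"tz": 0.015,"ax": 0,"ay": 0,"az": 0.0024},{"tx": 0.306,"ty": 0.889,"tz": 0.015,"ax": 0,"ay": 0,"az": 0.0024},{"tx": 0.306,"ty": 0.889,"tz": 0.015,"ax": 0,"ay": 0,"az": 0.0024},{"tx": 0.306,"ty": 0.889,"tz": 0.015,"ax": 0,"ay": 0,"az": 0.0024}]'

```text
clock: 11.82
eef_pos: [481.6, 4.3, 151.2]
tcp_rot: [3.142, 0.0, 2.974]
contact_force: [0.1, 0.5, -0.4]
opening: 0.996
grasp_force: 0.0
```

step_arm --moves '[{"tx": 0.306,"ty": 0.889,"tz": 0.015,"ax": 0,"ay": 0,"az": 0.0024},{"tx": 0.306,"ty": 0.889,"tz": 0.015,"ax": 0,"ay": 0,"az": 0.0024},{"tx": 0.306,"ty": 0.889,"tz": 0.015,"ax": 0,"ay": 0,"az": 0.0024},{"tx": 0.306,"ty": 0.889,"tz": 0.015,"ax": 0,"ay": 0,"az": 0.0024},{"tx": 0.306,"ty": 0.889,"tz": 0.015,"ax": 0,"ay": 0,"az": 0.0024}]'

```text
clock: 12.45
eef_pos: [463.2, 120.3, 149.3]
tcp_rot: [3.142, 0.0, 2.955]
contact_force: [0.4, 0.5, 0.4]
opening: 1.001
grasp_force: 0.0
```

step_arm --moves '[{"tx": 0.306,"ty": 0.889,"tz": 0.015,"ax": 0,"ay": 0,"az": 0.0024},{"tx": 0.306,"ty": 0.889,"tz": 0.015,"ax": 0,"ay": 0,"az": 0.0024},{"tx": 0.306,"ty": 0.889,"tz": 0.015,"ax": 0,"ay": 0,"az": 0.0024},{"tx": 0.306,"ty": 0.889,"tz": 0.015,"ax": 0,"ay": 0,"az": 0.0024},{"tx": 0.306,"ty": 0.889,"tz": 0.015,"ax": 0,"ay": 0,"az": 0.0024}]'

```text
clock: 13.08
eef_pos: [447.0, 236.6, 147.4]
tcp_rot: [3.142, 0.0, 2.936]
contact_force: [0.0, -0.6, 0.5]
opening: 1.0
grasp_force: 0.0
```

step_arm --moves '[{"tx": 0.306,"ty": 0.889,"tz": 0.015,"ax": 0,"ay": 0,"az": 0.0024},{"tx": 0.306,"ty": 0.889,"tz": 0.015,"ax": 0,"ay": 0,"az": 0.0024},{"tx": 0,"ty": 0,"tz": 0,"ax": 0,"ay": 0,"az": 0}]'

```text
clock: 13.45
eef_pos: [441.4, 283.5, 146.7]
tcp_rot: [3.141, 0.0, 2.93]
contact_force: [0.4, -0.9, 0.3]
opening: 1.001
grasp_force: 0.0
```

```bash
python3 - <<'E'
from h import *
print(now())
plan(([442.3,280.7,30],down(78)))
E
```

```text
(array([441.37143544, 283.50935833, 146.68157257]), array([[-9.77755434e-01,  2.09747940e-01,  3.36509958e-04],
       [ 2.09748054e-01,  9.77755404e-01,  3.51584297e-04],
       [-2.55280348e-04,  4.14345766e-04, -9.99999882e-01]]))
5 x {'tx': -0.012, 'ty': -0.021, 'tz': 0.933, 'ax': 0.0, 'ay': 0.0, 'az': -0.0}
```

step_arm --moves '[{"tx": -0.05,"ty": -0.1,"tz": 0.93,"ax": 0,"ay": 0,"az": 0},{"tx": 0,"ty": 0,"tz": 0.93,"ax": 0,"ay": 0,"az": 0},{"tx": 0,"ty": 0,"tz": 0.93,"ax": 0,"ay": 0,"az": 0},{"tx": 0,"ty": 0,"tz": 0.93,"ax": 0,"ay": 0,"az": 0},{"tx": 0,"ty": 0,"tz": 0.93,"ax": 0,"ay": 0,"az": 0}]'

```text
clock: 14.08
eef_pos: [442.4, 278.7, 29.8]
tcp_rot: [-3.141, 0.0, 2.928]
contact_force: [0.4, -0.5, -0.4]
opening: 0.996
grasp_force: 0.0
```

step_arm --moves '[{"tx": 0,"ty": 0,"tz": 0,"ax": 0,"ay": 0,"az": 0},{"tx": 0,"ty": 0,"tz": 0,"ax": 0,"ay": 0,"az": 0},{"tx": 0,"ty": 0,"tz": 0,"ax": 0,"ay": 0,"az": 0},{"tx": 0,"ty": 0,"tz": 0,"ax": 0,"ay": 0,"az": 0},{"tx": 0,"ty": 0,"tz": 0,"ax": 0,"ay": 0,"az": 0}]' --gripper 0.2

```text
clock: 14.7
eef_pos: [443.4, 279.6, 31.6]
tcp_rot: [3.141, 0.001, 2.928]
contact_force: [-1.1, -0.4, 7.4]
opening: 0.463
grasp_force: 41.3
```

step_arm --moves '[{"tx": 0,"ty": 0,"tz": -0.95,"ax": 0,"ay": 0,"az": 0},{"tx": 0,"ty": 0,"tz": -0.95,"ax": 0,"ay": 0,"az": 0},{"tx": 0,"ty": 0,"tz": -0.95,"ax": 0,"ay": 0,"az": 0},{"tx": 0,"ty": 0,"tz": -0.95,"ax": 0,"ay": 0,"az": 0},{"tx": 0,"ty": 0,"tz": -0.95,"ax": 0,"ay": 0,"az": 0}]'

```text
clock: 15.32
eef_pos: [442.7, 279.3, 150.4]
tcp_rot: [3.141, 0.0, 2.928]
contact_force: [-0.5, 0.6, -0.8]
opening: 0.463
grasp_force: 40.5
```

```bash
sed -i 's/np.round(\[\*t,\*a\],3)/np.round([*t,*a],4)/' h.py; python3 - <<'E'
from h import *
print(now()[0],r.sense()['opening'])
plan(([*TC,150],down(83.5)),([*TC,40],down(83.5)))
E
```

```text
[442.73232136 279.2835283  150.44640019] 0.46315773774314906
24 x {'tx': -0.3415, 'ty': -0.8761, 'tz': 0.0006, 'ax': 0.0, 'ay': 0.0, 'az': -0.0027}
5 x {'tx': -0.0, 'ty': -0.0, 'tz': 0.88, 'ax': 0.0, 'ay': 0.0, 'az': -0.0}
```

step_arm --moves '[{"tx": -0.3415,"ty": -0.8761,"tz": 0,"ax": 0,"ay": 0,"az": -0.0027},{"tx": -0.3415,"ty": -0.8761,"tz": 0,"ax": 0,"ay": 0,"az": -0.0027},{"tx": -0.3415,"ty": -0.8761,"tz": 0,"ax": 0,"ay": 0,"az": -0.0027},{"tx": -0.3415,"ty": -0.8761,"tz": 0,"ax": 0,"ay": 0,"az": -0.0027},{"tx": -0.3415,"ty": -0.8761,"tz": 0,"ax": 0,"ay": 0,"az": -0.0027}]'

```text
clock: 15.95
eef_pos: [462.4, 162.7, 149.7]
tcp_rot: [3.141, 0.001, 2.95]
contact_force: [0.8, -0.1, 0.3]
opening: 0.463
grasp_force: 40.6
```

step_arm --moves '[{"tx": -0.3415,"ty": -0.8761,"tz": 0,"ax": 0,"ay": 0,"az": -0.0027},{"tx": -0.3415,"ty": -0.8761,"tz": 0,"ax": 0,"ay": 0,"az": -0.0027},{"tx": -0.3415,"ty": -0.8761,"tz": 0,"ax": 0,"ay": 0,"az": -0.0027},{"tx": -0.3415,"ty": -0.8761,"tz": 0,"ax": 0,"ay": 0,"az": -0.0027},{"tx": -0.3415,"ty": -0.8761,"tz": 0,"ax": 0,"ay": 0,"az": -0.0027}]'

```text
clock: 16.58
eef_pos: [484.4, 47.2, 149.7]
tcp_rot: [3.141, 0.001, 2.971]
contact_force: [-0.1, -0.3, -1.5]
opening: 0.458
grasp_force: 40.6
```

step_arm --moves '[{"tx": -0.3415,"ty": -0.8761,"tz": 0,"ax": 0,"ay": 0,"az": -0.0027},{"tx": -0.3415,"ty": -0.8761,"tz": 0,"ax": 0,"ay": 0,"az": -0.0027},{"tx": -0.3415,"ty": -0.8761,"tz": 0,"ax": 0,"ay": 0,"az": -0.0027},{"tx": -0.3415,"ty": -0.8761,"tz": 0,"ax": 0,"ay": 0,"az": -0.0027},{"tx": -0.3415,"ty": -0.8761,"tz": 0,"ax": 0,"ay": 0,"az": -0.0027}]'

```text
clock: 17.2
eef_pos: [508.8, -67.8, 149.7]
tcp_rot: [-3.142, 0.001, 2.992]
contact_force: [0.6, -0.5, -0.0]
opening: 0.458
grasp_force: 40.6
```

step_arm --moves '[{"tx": -0.3415,"ty": -0.8761,"tz": 0,"ax": 0,"ay": 0,"az": -0.0027},{"tx": -0.3415,"ty": -0.8761,"tz": 0,"ax": 0,"ay": 0,"az": -0.0027},{"tx": -0.3415,"ty": -0.8761,"tz": 0,"ax": 0,"ay": 0,"az": -0.0027},{"tx": -0.3415,"ty": -0.8761,"tz": 0,"ax": 0,"ay": 0,"az": -0.0027},{"tx": -0.3415,"ty": -0.8761,"tz": 0,"ax": 0,"ay": 0,"az": -0.0027}]'

```text
clock: 17.82
eef_pos: [535.6, -182.2, 149.6]
tcp_rot: [-3.141, 0.001, 3.013]
contact_force: [-0.6, -1.0, -1.3]
opening: 0.459
grasp_force: 40.6
```

step_arm --moves '[{"tx": -0.3415,"ty": -0.8761,"tz": 0,"ax": 0,"ay": 0,"az": -0.0027},{"tx": -0.3415,"ty": -0.8761,"tz": 0,"ax": 0,"ay": 0,"az": -0.0027},{"tx": -0.3415,"ty": -0.8761,"tz": 0,"ax": 0,"ay": 0,"az": -0.0027},{"tx": -0.3415,"ty": -0.8761,"tz": 0,"ax": 0,"ay": 0,"az": -0.0027},{"tx": 0,"ty": 0,"tz": 0,"ax": 0,"ay": 0,"az": 0}]'

```text
clock: 18.45
eef_pos: [559.2, -274.4, 149.1]
tcp_rot: [-3.141, 0.001, 3.028]
contact_force: [-0.5, -0.4, -1.8]
opening: 0.463
grasp_force: 40.6
```

```bash
python3 - <<'E'
from h import *
print(now()[0],r.sense()['opening'])
plan(([*TC,37.],down(83.5)))
E
```

```text
[ 559.23441591 -274.41072241  149.13090213] 0.4630209177633735
5 x {'tx': 0.0101, 'ty': 0.0129, 'tz': 0.897, 'ax': -0.0, 'ay': 0.0001, 'az': 0.0}
```

step_arm --moves '[{"tx": 0.05,"ty": 0.06,"tz": 0.95,"ax": 0,"ay": 0,"az": 0},{"tx": 0,"ty": 0,"tz": 0.95,"ax": 0,"ay": 0,"az": 0},{"tx": 0,"ty": 0,"tz": 0.95,"ax": 0,"ay": 0,"az": 0},{"tx": 0,"ty": 0,"tz": 0.95,"ax": 0,"ay": 0,"az": 0},{"tx": 0,"ty": 0,"tz": 0.4,"ax": 0,"ay": 0,"az": 0}]'

```text
clock: 19.08
eef_pos: [556.8, -270.1, 42.8]
tcp_rot: [3.141, -0.002, 3.03]
contact_force: [-0.3, -0.3, -0.7]
opening: 0.463
grasp_force: 40.6
```

step_arm --moves '[{"tx": 0,"ty": 0,"tz": 0.2,"ax": 0,"ay": 0,"az": 0},{"tx": 0,"ty": 0,"tz": 0.1,"ax": 0,"ay": 0,"az": 0},{"tx": 0,"ty": 0,"tz": 0,"ax": 0,"ay": 0,"az": 0}]'

```text
clock: 19.45
eef_pos: [558.0, -271.1, 37.2]
tcp_rot: [-3.141, 0.001, 3.03]
contact_force: [0.6, 0.3, -1.3]
opening: 0.466
grasp_force: 40.6
```

step_arm --moves '[{"tx": 0,"ty": 0,"tz": 0,"ax": 0,"ay": 0,"az": 0},{"tx": 0,"ty": 0,"tz": 0,"ax": 0,"ay": 0,"az": 0},{"tx": 0,"ty": 0,"tz": -0.3,"ax": 0,"ay": 0,"az": 0},{"tx": 0,"ty": 0,"tz": -0.9,"ax": 0,"ay": 0,"az": 0},{"tx": 0,"ty": 0,"tz": -0.9,"ax": 0,"ay": 0,"az": 0}]' --gripper 0.65

```text
clock: 20.08
eef_pos: [557.6, -271.0, 90.2]
tcp_rot: [3.142, -0.0, 3.03]
contact_force: [-0.1, 0.2, 0.5]
opening: 0.652
grasp_force: 0.0
```

step_arm --moves '[{"tx": 0,"ty": 0,"tz": -0.9,"ax": 0,"ay": 0,"az": 0},{"tx": 0,"ty": 0,"tz": -0.9,"ax": 0,"ay": 0,"az": 0},{"tx": 0,"ty": 0,"tz": -0.9,"ax": 0,"ay": 0,"az": 0},{"tx": 0,"ty": 0,"tz": 0,"ax": 0,"ay": 0,"az": 0}]'

```text
clock: 20.58
eef_pos: [558.8, -271.5, 158.9]
tcp_rot: [-3.14, 0.004, 3.03]
contact_force: [0.7, -0.5, -0.5]
opening: 0.648
grasp_force: 0.0
```

```bash
python3 - <<'E'
from h import *
snap('top','t3');P,W=cloud('t3')
seg(W,'placed',(395,465,190,242),28,60)
c=seg(W,'hsC',(245,300,240,288),22,42)
print(now()[0])
if c: plan(([c[0],c[1],150],down(c[2])),([c[0],c[1],30],down(c[2])))
E
```

```text
placed 154 c [ 550.7 -269.5] size [39.5 50.2] short axis 83.0
hsC 226 c [452.8 168.3] size [125.2  62.7] short axis 96.7
[ 558.04021368 -271.14056638  157.55183242]
19 x {'tx': 0.2248, 'ty': 0.9264, 'tz': 0.0154, 'ax': -0.0, 'ay': 0.0001, 'az': -0.0077}
5 x {'tx': 0.0, 'ty': 0.0, 'tz': 0.96, 'ax': 0.0, 'ay': 0.0, 'az': -0.0}
```

```bash
python3 - <<'E'
from h import *
P,W=cloud('t3')
c=seg(W,'hsC',(248,290,246,288),22,45)
plan(([c[0],c[1],150],down(c[2])))
E
```

```text
hsC 205 c [427.8 165.8] size [39.9 63.5] short axis 64.7
19 x {'tx': 0.51, 'ty': 0.8182, 'tz': 0.0152, 'ax': -0.0, 'ay': 0.0001, 'az': 0.011}
```

step_arm --moves '[{"tx": 0.51,"ty": 0.8182,"tz": 0.015,"ax": 0,"ay": 0,"az": 0.011},{"tx": 0.51,"ty": 0.8182,"tz": 0.015,"ax": 0,"ay": 0,"az": 0.011},{"tx": 0.51,"ty": 0.8182,"tz": 0.015,"ax": 0,"ay": 0,"az": 0.011},{"tx": 0.51,"ty": 0.8182,"tz": 0.015,"ax": 0,"ay": 0,"az": 0.011},{"tx": 0.51,"ty": 0.8182,"tz": 0.015,"ax": 0,"ay": 0,"az": 0.011}]' --gripper 1

```text
clock: 21.25
eef_pos: [508.4, -159.6, 153.7]
tcp_rot: [3.141, -0.002, 2.943]
contact_force: [-0.5, 0.2, 0.4]
opening: 1.002
grasp_force: 0.0
```

step_arm --moves '[{"tx": 0.51,"ty": 0.8182,"tz": 0.015,"ax": 0,"ay": 0,"az": 0.011},{"tx": 0.51,"ty": 0.8182,"tz": 0.015,"ax": 0,"ay": 0,"az": 0.011},{"tx": 0.51,"ty": 0.8182,"tz": 0.015,"ax": 0,"ay": 0,"az": 0.011},{"tx": 0.51,"ty": 0.8182,"tz": 0.015,"ax": 0,"ay": 0,"az": 0.011},{"tx": 0.51,"ty": 0.8182,"tz": 0.015,"ax": 0,"ay": 0,"az": 0.011}]'

```text
clock: 21.88
eef_pos: [470.1, -45.5, 152.0]
tcp_rot: [-3.141, -0.002, 2.857]
contact_force: [-0.0, -0.1, 0.1]
opening: 1.001
grasp_force: 0.0
```

step_arm --moves '[{"tx": 0.51,"ty": 0.8182,"tz": 0.015,"ax": 0,"ay": 0,"az": 0.011},{"tx": 0.51,"ty": 0.8182,"tz": 0.015,"ax": 0,"ay": 0,"az": 0.011},{"tx": 0.51,"ty": 0.8182,"tz": 0.015,"ax": 0,"ay": 0,"az": 0.011},{"tx": 0.51,"ty": 0.8182,"tz": 0.015,"ax": 0,"ay": 0,"az": 0.011},{"tx": 0.51,"ty": 0.8182,"tz": 0.015,"ax": 0,"ay": 0,"az": 0.011}]'

```text
clock: 22.5
eef_pos: [441.7, 71.4, 150.2]
tcp_rot: [-3.141, -0.001, 2.77]
contact_force: [-0.3, 0.2, 0.2]
opening: 1.001
grasp_force: 0.0
```

step_arm --moves '[{"tx": 0.51,"ty": 0.8182,"tz": 0.015,"ax": 0,"ay": 0,"az": 0.011},{"tx": 0.51,"ty": 0.8182,"tz": 0.015,"ax": 0,"ay": 0,"az": 0.011},{"tx": 0.51,"ty": 0.8182,"tz": 0.015,"ax": 0,"ay": 0,"az": 0.011},{"tx": 0.51,"ty": 0.8182,"tz": 0.015,"ax": 0,"ay": 0,"az": 0.011},{"tx": 0,"ty": 0,"tz": 0,"ax": 0,"ay": 0,"az": 0}]'

```text
clock: 23.12
eef_pos: [426.5, 166.7, 148.7]
tcp_rot: [-3.141, -0.001, 2.704]
contact_force: [-0.3, -0.0, -0.0]
opening: 1.003
grasp_force: 0.0
```

```bash
python3 - <<'E'
from h import *
print(now()[0])
plan(([427.8,165.8,30],down(64.7)))
snap('side','s2');P,W=cloud('s2')
m=(W[...,2]>26)&(W[...,2]<45)&(W[...,0]>380)&(W[...,0]<470)&(W[...,1]>120)&(W[...,1]<210)
print(m.sum(),cv2.minAreaRect(W[m][:,:2].astype(np.float32)))
E
```

```text
[426.47495861 166.68175087 148.74188999]
5 x {'tx': -0.0131, 'ty': -0.0014, 'tz': 0.9499, 'ax': -0.0001, 'ay': -0.0001, 'az': 0.0005}
272 ((425.93475341796875, 165.0797119140625), (48.41640090942383, 63.85144805908203), 65.28598022460938)
```

step_arm --moves '[{"tx": -0.06,"ty": 0,"tz": 0.95,"ax": 0,"ay": 0,"az": 0},{"tx": 0,"ty": 0,"tz": 0.95,"ax": 0,"ay": 0,"az": 0},{"tx": 0,"ty": 0,"tz": 0.95,"ax": 0,"ay": 0,"az": 0},{"tx": 0,"ty": 0,"tz": 0.95,"ax": 0,"ay": 0,"az": 0},{"tx": 0,"ty": 0,"tz": 0.95,"ax": 0,"ay": 0,"az": 0}]'

```text
clock: 23.8
eef_pos: [428.4, 164.2, 29.8]
tcp_rot: [-3.141, -0.0, 2.701]
contact_force: [0.3, 0.1, -0.3]
opening: 0.998
grasp_force: 0.0
```

step_arm --moves '[{"tx": 0,"ty": 0,"tz": 0,"ax": 0,"ay": 0,"az": 0},{"tx": 0,"ty": 0,"tz": 0,"ax": 0,"ay": 0,"az": 0},{"tx": 0,"ty": 0,"tz": 0,"ax": 0,"ay": 0,"az": 0},{"tx": 0,"ty": 0,"tz": 0,"ax": 0,"ay": 0,"az": 0},{"tx": 0,"ty": 0,"tz": 0,"ax": 0,"ay": 0,"az": 0}]' --gripper 0.2

```text
clock: 24.42
eef_pos: [429.2, 165.4, 31.7]
tcp_rot: [3.141, 0.001, 2.702]
contact_force: [-0.4, -2.2, 7.5]
opening: 0.46
grasp_force: 41.3
```

step_arm --moves '[{"tx": 0,"ty": 0,"tz": -0.95,"ax": 0,"ay": 0,"az": 0},{"tx": 0,"ty": 0,"tz": -0.95,"ax": 0,"ay": 0,"az": 0},{"tx": 0,"ty": 0,"tz": -0.95,"ax": 0,"ay": 0,"az": 0},{"tx": 0,"ty": 0,"tz": -0.95,"ax": 0,"ay": 0,"az": 0},{"tx": 0,"ty": 0,"tz": -0.95,"ax": 0,"ay": 0,"az": 0}]'

```text
clock: 25.05
eef_pos: [428.4, 165.3, 150.7]
tcp_rot: [3.141, 0.0, 2.702]
contact_force: [-0.1, -0.3, -2.3]
opening: 0.46
grasp_force: 40.9
```

```bash
python3 - <<'E'
from h import *
print(now()[0],r.sense()['opening'])
t=TC+73*TV
plan(([*t,150],down(83.5)),([*t,37],down(83.5)))
E
```

```text
[428.35948684 165.26484044 150.69250214] 0.45983970213781317
17 x {'tx': -0.5569, 'ty': -0.7364, 'tz': 0.0016, 'ax': 0.0, 'ay': 0.0, 'az': -0.0122}
5 x {'tx': 0.0, 'ty': 0.0, 'tz': 0.904, 'ax': 0.0, 'ay': 0.0, 'az': -0.0}
```

step_arm --moves '[{"tx": -0.5569,"ty": -0.7364,"tz": 0,"ax": 0,"ay": 0,"az": -0.0122},{"tx": -0.5569,"ty": -0.7364,"tz": 0,"ax": 0,"ay": 0,"az": -0.0122},{"tx": -0.5569,"ty": -0.7364,"tz": 0,"ax": 0,"ay": 0,"az": -0.0122},{"tx": -0.5569,"ty": -0.7364,"tz": 0,"ax": 0,"ay": 0,"az": -0.0122},{"tx": -0.5569,"ty": -0.7364,"tz": 0,"ax": 0,"ay": 0,"az": -0.0122}]'

```text
clock: 25.68
eef_pos: [456.6, 52.7, 149.9]
tcp_rot: [3.141, 0.0, 2.798]
contact_force: [-1.0, -0.2, -1.4]
opening: 0.459
grasp_force: 41.0
```

step_arm --moves '[{"tx": -0.5569,"ty": -0.7364,"tz": 0,"ax": 0,"ay": 0,"az": -0.0122},{"tx": -0.5569,"ty": -0.7364,"tz": 0,"ax": 0,"ay": 0,"az": -0.0122},{"tx": -0.5569,"ty": -0.7364,"tz": 0,"ax": 0,"ay": 0,"az": -0.0122},{"tx": -0.5569,"ty": -0.7364,"tz": 0,"ax": 0,"ay": 0,"az": -0.0122},{"tx": -0.5569,"ty": -0.7364,"tz": 0,"ax": 0,"ay": 0,"az": -0.0122}]'

```text
clock: 26.3
eef_pos: [495.3, -56.0, 149.9]
tcp_rot: [3.142, 0.0, 2.894]
contact_force: [-0.3, 0.5, -1.9]
opening: 0.462
grasp_force: 40.9
```

step_arm --moves '[{"tx": -0.5569,"ty": -0.7364,"tz": 0,"ax": 0,"ay": 0,"az": -0.0122},{"tx": -0.5569,"ty": -0.7364,"tz": 0,"ax": 0,"ay": 0,"az": -0.0122},{"tx": -0.5569,"ty": -0.7364,"tz": 0,"ax": 0,"ay": 0,"az": -0.0122},{"tx": -0.5569,"ty": -0.7364,"tz": 0,"ax": 0,"ay": 0,"az": -0.0122},{"tx": -0.5569,"ty": -0.7364,"tz": 0,"ax": 0,"ay": 0,"az": -0.0122}]'

```text
clock: 26.92
eef_pos: [544.3, -160.4, 149.8]
tcp_rot: [3.142, 0.0, 2.99]
contact_force: [-0.1, 0.1, -1.6]
opening: 0.458
grasp_force: 40.9
```

step_arm --moves '[{"tx": -0.5569,"ty": -0.7364,"tz": 0,"ax": 0,"ay": 0,"az": -0.0122},{"tx": -0.5569,"ty": -0.7364,"tz": 0,"ax": 0,"ay": 0,"az": -0.0122},{"tx": 0,"ty": 0,"tz": 0,"ax": 0,"ay": 0,"az": 0}]'

```text
clock: 27.3
eef_pos: [567.0, -201.2, 149.8]
tcp_rot: [-3.141, 0.001, 3.026]
contact_force: [0.0, 0.4, -1.0]
opening: 0.458
grasp_force: 40.9
```

```bash
python3 - <<'E'
from h import *
print(now()[0])
t=TC+73*TV
plan(([*t,37],down(83.5)))
E
```

```text
[ 566.98005655 -201.23412567  149.79148788]
5 x {'tx': 0.0056, 'ty': 0.0082, 'tz': 0.9023, 'ax': -0.0, 'ay': 0.0001, 'az': -0.0002}
```

step_arm --moves '[{"tx": 0.03,"ty": 0.04,"tz": 0.95,"ax": 0,"ay": 0,"az": 0},{"tx": 0,"ty": 0,"tz": 0.95,"ax": 0,"ay": 0,"az": 0},{"tx": 0,"ty": 0,"tz": 0.95,"ax": 0,"ay": 0,"az": 0},{"tx": 0,"ty": 0,"tz": 0.95,"ax": 0,"ay": 0,"az": 0},{"tx": 0,"ty": 0,"tz": 0.4,"ax": 0,"ay": 0,"az": 0}]'

```text
clock: 27.92
eef_pos: [564.6, -198.1, 43.4]
tcp_rot: [3.141, -0.002, 3.028]
contact_force: [0.4, -0.9, -1.2]
opening: 0.461
grasp_force: 40.9
```

step_arm --moves '[{"tx": 0,"ty": 0,"tz": 0.2,"ax": 0,"ay": 0,"az": 0},{"tx": 0,"ty": 0,"tz": 0.1,"ax": 0,"ay": 0,"az": 0},{"tx": 0,"ty": 0,"tz": 0,"ax": 0,"ay": 0,"az": 0}]'

```text
clock: 28.3
eef_pos: [566.1, -199.2, 37.6]
tcp_rot: [-3.141, 0.001, 3.027]
contact_force: [-0.1, 0.4, -2.3]
opening: 0.46
grasp_force: 40.9
```

step_arm --moves '[{"tx": 0,"ty": 0,"tz": 0,"ax": 0,"ay": 0,"az": 0},{"tx": 0,"ty": 0,"tz": 0,"ax": 0,"ay": 0,"az": 0},{"tx": 0,"ty": 0,"tz": -0.3,"ax": 0,"ay": 0,"az": 0},{"tx": 0,"ty": 0,"tz": -0.9,"ax": 0,"ay": 0,"az": 0},{"tx": 0,"ty": 0,"tz": -0.9,"ax": 0,"ay": 0,"az": 0}]' --gripper 0.65

```text
clock: 28.92
eef_pos: [565.8, -199.2, 90.5]
tcp_rot: [-3.142, -0.0, 3.027]
contact_force: [1.4, 1.0, -0.2]
opening: 0.647
grasp_force: 0.0
```

step_arm --moves '[{"tx": 0,"ty": 0,"tz": -0.9,"ax": 0,"ay": 0,"az": 0},{"tx": 0,"ty": 0,"tz": -0.9,"ax": 0,"ay": 0,"az": 0},{"tx": 0,"ty": 0,"tz": -0.9,"ax": 0,"ay": 0,"az": 0},{"tx": 0,"ty": 0,"tz": 0,"ax": 0,"ay": 0,"az": 0}]'

```text
clock: 29.42
eef_pos: [567.0, -199.6, 159.2]
tcp_rot: [-3.141, 0.004, 3.027]
contact_force: [0.4, -0.2, -0.2]
opening: 0.649
grasp_force: 0.0
```

```bash
cat >> h.py <<'E'
def scoop(W):
    m=(W[...,2]>30)&(W[...,2]<60)&(W[...,0]>370)&(W[...,0]<500)&(W[...,1]>-205)&(W[...,1]<20)
    (cx,cy),s,an=cv2.minAreaRect(W[m][:,:2].astype(np.float32)); print('scoop',(cx,cy),s,an,m.sum())
def tool(phi_e,lean,phi_y):
    """tool leaning: z = cos(lean)*down + sin(lean)*e(phi_e); y at azimuth phi_y (perp to e)"""
    e=np.array([np.cos(np.radians(phi_e)),np.sin(np.radians(phi_e)),0]); l=np.radians(lean)
    z=np.cos(l)*np.array([0,0,-1])+np.sin(l)*e; y=np.array([np.cos(np.radians(phi_y)),np.sin(np.radians(phi_y)),0])
    return np.stack([np.cross(y,z),y,z],1)
E
python3 - <<'E'
from h import *
snap('top','t4');P,W=cloud('t4'); scoop(W)
snap('side','s4');P,V=cloud('s4'); scoop(V)
print(now()[0])
# scoop pose: origin O, azimuth of +x = -83; lip dir +97. tool z leans toward lip dir by 30
O=np.array([434.1,-60.5]); hd=np.array([np.cos(np.radians(-83)),np.sin(np.radians(-83))])
Q=tool(97,30,7); G=np.array([*(O+75*hd),38]); T=G-6*Q[:,2]
print(G,T); pre=T-90*Q[:,2]
plan((pre,Q),(T,Q))
E
```

```text
scoop (436.88665771484375, -81.18517303466797) (62.25651550292969, 179.81814575195312) 7.035407066345215 371
scoop (445.1609802246094, -88.79414367675781) (200.25033569335938, 105.13301086425781) 88.59024047851562 751
[ 565.70237621 -199.11215488  156.99350194]
[ 443.24020076 -134.94096137   38.        ] [ 443.60580879 -137.91859983   43.19615242]
9 x {'tx': 0.4355, 'ty': -0.3201, 'tz': 0.2494, 'ax': -0.0247, 'ay': 0.0313, 'az': 0.0921}
4 x {'tx': -0.0, 'ty': -0.0, 'tz': 0.9, 'ax': -0.0, 'ay': 0.0, 'az': -0.0}
```

step_arm --moves '[{"tx": 0.4355,"ty": -0.3201,"tz": 0.2494,"ax": -0.0247,"ay": 0.0313,"az": 0.0921},{"tx": 0.4355,"ty": -0.3201,"tz": 0.2494,"ax": -0.0247,"ay": 0.0313,"az": 0.0921},{"tx": 0.4355,"ty": -0.3201,"tz": 0.2494,"ax": -0.0247,"ay": 0.0313,"az": 0.0921},{"tx": 0.4355,"ty": -0.3201,"tz": 0.2494,"ax": -0.0247,"ay": 0.0313,"az": 0.0921},{"tx": 0.4355,"ty": -0.3201,"tz": 0.2494,"ax": -0.0247,"ay": 0.0313,"az": 0.0921}]'

```text
clock: 30.15
eef_pos: [498.6, -211.0, 128.8]
tcp_rot: [3.048, -0.296, 2.307]
contact_force: [-0.2, -0.3, 0.2]
opening: 0.65
grasp_force: 0.0
```

step_arm --moves '[{"tx": 0.4355,"ty": -0.3201,"tz": 0.2494,"ax": -0.0247,"ay": 0.0313,"az": 0.0921},{"tx": 0.4355,"ty": -0.3201,"tz": 0.2494,"ax": -0.0247,"ay": 0.0313,"az": 0.0921},{"tx": 0.4355,"ty": -0.3201,"tz": 0.2494,"ax": -0.0247,"ay": 0.0313,"az": 0.0921},{"tx": 0.4355,"ty": -0.3201,"tz": 0.2494,"ax": -0.0247,"ay": 0.0313,"az": 0.0921},{"tx": 0,"ty": 0,"tz": 0,"ax": 0,"ay": 0,"az": 0}]'

```text
clock: 30.78
eef_pos: [447.6, -182.2, 119.9]
tcp_rot: [-3.139, -0.526, 1.691]
contact_force: [0.0, -1.3, 0.8]
opening: 0.649
grasp_force: 0.0
```

```bash
python3 - <<'E'
from h import *
snap('top','t5');P,W=cloud('t5'); seg(W,'hsT',(360,465,190,242),28,60)
print(now()[0],r.sense()['qpos'])
Q=tool(97,30,7); T=np.array([443.6,-137.9,43.2])
plan((T-20*Q[:,2],Q),(T,Q))
E
```

```text
hsT 633 c [ 557.3 -269.8] size [184.7  65.5] short axis 174.7
[ 448.65142081 -182.74660527  120.36333712] [-0.63111292  0.50744063  1.8622526   0.40489614  1.17927988 -0.98896533]
3 x {'tx': 0.0067, 'ty': 0.0066, 'tz': 0.9252, 'ax': -0.0002, 'ay': 0.0, 'az': 0.0003}
1 x {'tx': -0.0, 'ty': -0.0, 'tz': 0.8, 'ax': -0.0, 'ay': 0.0, 'az': -0.0}
```

View pics/t5.png

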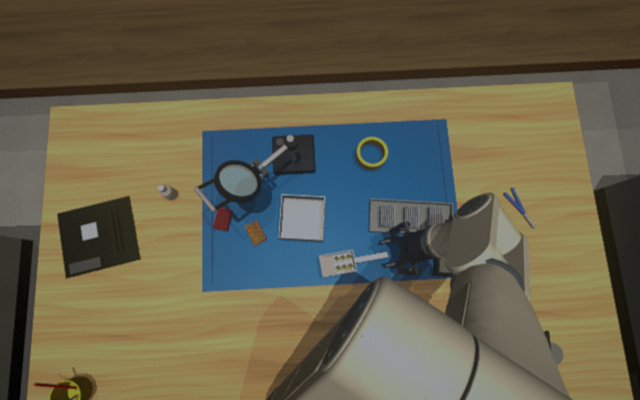

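The three heatsinks lie in the tray at (386,216), (411,216) and (437,215). The gripper is lined up behind the scoop handle at (370,257), so I'll grasp it.

step_arm --moves '[{"tx": 0.01,"ty": 0.02,"tz": 0.92,"ax": 0,"ay": 0,"az": 0},{"tx": 0,"ty": 0,"tz": 0.92,"ax": 0,"ay": 0,"az": 0},{"tx": 0,"ty": 0,"tz": 0.92,"ax": 0,"ay": 0,"az": 0},{"tx": 0,"ty": 0,"tz": 0.8,"ax": 0,"ay": 0,"az": 0},{"tx": 0,"ty": 0,"tz": 0,"ax": 0,"ay": 0,"az": 0}]'

```text
clock: 31.45
eef_pos: [444.1, -137.4, 43.4]
tcp_rot: [-3.141, -0.524, 1.696]
contact_force: [0.2, -0.7, 0.7]
opening: 0.649
grasp_force: 0.0
```

step_arm --moves '[{"tx": 0,"ty": 0,"tz": 0,"ax": 0,"ay": 0,"az": 0},{"tx": 0,"ty": 0,"tz": 0,"ax": 0,"ay": 0,"az": 0},{"tx": 0,"ty": 0,"tz": 0,"ax": 0,"ay": 0,"az": 0},{"tx": 0,"ty": 0,"tz": 0,"ax": 0,"ay": 0,"az": 0},{"tx": 0,"ty": 0,"tz": 0,"ax": 0,"ay": 0,"az": 0}]' --gripper 0 --newtons 110

```text
clock: 32.08
eef_pos: [444.9, -138.8, 44.8]
tcp_rot: [3.14, -0.523, 1.693]
contact_force: [-0.0, -2.2, 6.5]
opening: 0.159
grasp_force: 107.5
```

step_arm --moves '[{"tx": 0,"ty": 0,"tz": 0,"ax": 0,"ay": 0,"az": 0},{"tx": 0,"ty": 0,"tz": 0,"ax": 0,"ay": 0,"az": 0},{"tx": 0,"ty": 0,"tz": 0,"ax": 0,"ay": 0,"az": 0}]'

```text
clock: 32.45
eef_pos: [444.9, -138.8, 44.8]
tcp_rot: [3.14, -0.523, 1.693]
contact_force: [-0.6, -2.2, 6.0]
opening: 0.167
grasp_force: 107.6
```

```bash
python3 - <<'E'
from h import *
s=r.sense();print(now()[0],s['tcp_rot'],s['opening'],s['grasp_force'],s['contact_force'])
E
```

```text
[ 444.94295292 -138.7551631    44.81976497] [ 3.13962416 -0.5227275   1.6934584 ] 0.1670006577297778 107.60080866952194 [-0.58811264 -2.24212528  5.97296839]
```

```bash
cat >> h.py <<'E'
def mat(Q,p): T=np.eye(4);T[:3,:3]=Q;T[:3,3]=p;return T
def S(az,tilt,p,ref=(0,0,0)): # scoop pose with its point ref at p
    Q=(R.from_euler('z',az,degrees=True)*R.from_euler('y',-tilt,degrees=True)).as_matrix()
    return mat(Q,np.array(p)-Q@np.array(ref))
S0=S(-83,0,[434.1,-60.5,0]); T0=mat(R.from_euler('xyz',[3.13962,-.52273,1.69346]).as_matrix(),[444.94,-138.76,44.82])
G=np.linalg.inv(S0)@T0
LIP=(-69,0,45); DC=np.array([572.,55.5]); AZ=-174.5; E=np.array([np.cos(np.radians(5.5)),np.sin(np.radians(5.5))])
def wp(az,tilt,p,ref=(0,0,0),*n): T=S(az,tilt,p,ref)@G; return (T[:3,3],T[:3,:3],*n)
E
python3 - <<'E'
from h import *
L=DC-25*E
w=[wp(-83,0,[434.1,-60.5,110]),wp(-128,10,[450,-10,110]),wp(AZ,30,[*L,150],LIP)]
for x in w: print(x[0].round(),x[1][:,2].round(2))
plan(*w)
E
```

```text
[ 445. -139.  155.] [-0.06  0.5  -0.87]
[408. -66. 168.] [ 0.21  0.27 -0.94]
[420.  40. 224.] [-0. -0. -1.]
5 x {'tx': 0.4393, 'ty': 0.0015, 'tz': -0.7625, 'ax': -0.0, 'ay': 0.0, 'az': -0.0}
5 x {'tx': 0.5195, 'ty': -0.4147, 'tz': 0.141, 'ax': -0.0422, 'ay': -0.0212, 'az': 0.0907}
6 x {'tx': 0.5235, 'ty': -0.5816, 'tz': -0.2626, 'ax': -0.0149, 'ay': -0.0351, 'az': 0.0852}
```

step_arm --moves '[{"tx": 0.4393,"ty": 0,"tz": -0.7625,"ax": 0,"ay": 0,"az": 0},{"tx": 0.4393,"ty": 0,"tz": -0.7625,"ax": 0,"ay": 0,"az": 0},{"tx": 0.4393,"ty": 0,"tz": -0.7625,"ax": 0,"ay": 0,"az": 0},{"tx": 0.4393,"ty": 0,"tz": -0.7625,"ax": 0,"ay": 0,"az": 0},{"tx": 0.4393,"ty": 0,"tz": -0.7625,"ax": 0,"ay": 0,"az": 0}]'

```text
clock: 33.08
eef_pos: [444.0, -138.5, 154.7]
tcp_rot: [3.141, -0.523, 1.693]
contact_force: [0.0, 0.9, -3.1]
opening: 0.164
grasp_force: 107.4
```

step_arm --moves '[{"tx": 0.5195,"ty": -0.4147,"tz": 0.141,"ax": -0.0422,"ay": -0.0212,"az": 0.0907},{"tx": 0.5195,"ty": -0.4147,"tz": 0.141,"ax": -0.0422,"ay": -0.0212,"az": 0.0907},{"tx": 0.5195,"ty": -0.4147,"tz": 0.141,"ax": -0.0422,"ay": -0.0212,"az": 0.0907},{"tx": 0.5195,"ty": -0.4147,"tz": 0.141,"ax": -0.0422,"ay": -0.0212,"az": 0.0907},{"tx": 0.5195,"ty": -0.4147,"tz": 0.141,"ax": -0.0422,"ay": -0.0212,"az": 0.0907}]'

```text
clock: 33.7
eef_pos: [406.4, -65.3, 167.3]
tcp_rot: [3.141, -0.347, 0.902]
contact_force: [0.1, 0.1, -2.1]
opening: 0.165
grasp_force: 107.5
```

```bash
python3 - <<'E'
from h import *
snap('side','s6'); print(now()[0],r.sense()['qpos'])
plan(wp(AZ,30,[*(DC-25*E),150],LIP))
E
```

```text
[404.76693196 -63.21678419 167.20288225] [-0.4163585   0.1104105   2.25139418  0.50066353  0.7539156  -0.10264518]
5 x {'tx': 0.6422, 'ty': -0.6624, 'tz': -0.3147, 'ax': -0.018, 'ay': -0.0418, 'az': 0.1003}
```

View pics/s6.png

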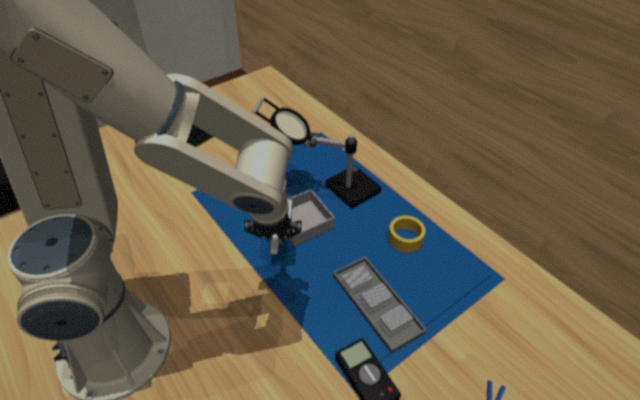

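The scoop is held (handle end at (275,247)), and the tray contents look fine. I'll carry on to the dish.

step_arm --moves '[{"tx": 0.6422,"ty": -0.6624,"tz": -0.3147,"ax": -0.018,"ay": -0.0418,"az": 0.1003},{"tx": 0.6422,"ty": -0.6624,"tz": -0.3147,"ax": -0.018,"ay": -0.0418,"az": 0.1003},{"tx": 0.6422,"ty": -0.6624,"tz": -0.3147,"ax": -0.018,"ay": -0.0418,"az": 0.1003},{"tx": 0.6422,"ty": -0.6624,"tz": -0.3147,"ax": -0.018,"ay": -0.0418,"az": 0.1003},{"tx": 0.6422,"ty": -0.6624,"tz": -0.3147,"ax": -0.018,"ay": -0.0418,"az": 0.1003}]'

```text
clock: 34.38
eef_pos: [409.8, 17.8, 213.3]
tcp_rot: [-3.11, -0.061, 0.28]
contact_force: [0.3, -1.1, -2.3]
opening: 0.165
grasp_force: 107.6
```

step_arm --moves '[{"tx": 0,"ty": 0,"tz": 0,"ax": 0,"ay": 0,"az": 0},{"tx": 0,"ty": 0,"tz": 0,"ax": 0,"ay": 0,"az": 0}]'

```text
clock: 34.62
eef_pos: [409.6, 17.4, 212.4]
tcp_rot: [-3.109, -0.063, 0.288]
contact_force: [0.5, -0.7, -1.7]
opening: 0.166
grasp_force: 107.8
```

```bash
python3 - <<'E'
from h import *
print(now()[0],r.sense()['qpos']); snap('top','t7')
L=DC-25*E
c=cv2.imread('pics/t7.png')[150:310,200:420]; cv2.imwrite('pics/c7.png',cv2.resize(c,None,fx=3,fy=3,interpolation=cv2.INTER_CUBIC))
plan(wp(AZ,45,[*L,110],LIP),wp(AZ,58,[*L,75],LIP),wp(AZ,70,[*L,65],LIP,4),wp(AZ,80,[*L,65],LIP,4))
E
```

```text
[409.55955318  17.36699529 212.39463853] [4.38706140e-04 4.00499332e-02 2.14408221e+00 6.27273748e-02
 9.07061773e-01 1.24489776e+00]
3 x {'tx': 0.5105, 'ty': -0.2246, 'tz': -0.0472, 'ax': -0.0032, 'ay': -0.0683, 'az': 0.0413}
2 x {'tx': 0.587, 'ty': 0.0001, 'tz': 0.1036, 'ax': 0.0, 'ay': -0.0722, 'az': -0.0001}
4 x {'tx': 0.2153, 'ty': 0.0004, 'tz': -0.1802, 'ax': 0.0, 'ay': -0.0333, 'az': -0.0001}
4 x {'tx': 0.1335, 'ty': 0.0004, 'tz': -0.2211, 'ax': 0.0, 'ay': -0.0278, 'az': -0.0}
```

View pics/c7.png

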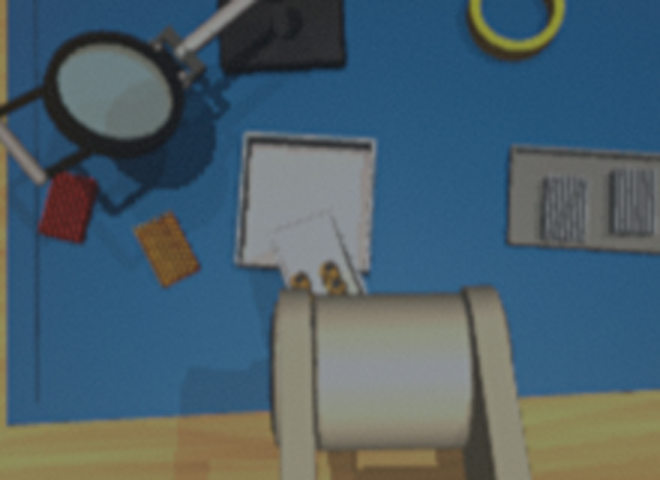

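The scoop lip at (305,225) in the crop is just short of its yaw target, with the standoffs inside. I'll finish aligning and tilt.

step_arm --moves '[{"tx": 0.5105,"ty": -0.2246,"tz": -0.0472,"ax": -0.0032,"ay": -0.0683,"az": 0.0413},{"tx": 0.5105,"ty": -0.2246,"tz": -0.0472,"ax": -0.0032,"ay": -0.0683,"az": 0.0413},{"tx": 0.5105,"ty": -0.2246,"tz": -0.0472,"ax": -0.0032,"ay": -0.0683,"az": 0.0413},{"tx": 0,"ty": 0,"tz": 0,"ax": 0,"ay": 0,"az": 0}]'

```text
clock: 35.17
eef_pos: [445.0, 41.9, 214.1]
tcp_rot: [3.141, 0.263, 0.095]
contact_force: [-0.1, -0.4, -2.9]
opening: 0.167
grasp_force: 107.7
```

```bash
python3 - <<'E'
from h import *
p,q=now(); T=mat(q,p)@np.linalg.inv(G); x=T[:3,0]; print(p,'az',np.degrees(np.arctan2(x[1],x[0])),'tilt',np.degrees(np.arcsin(x[2])),'lip',(T@np.array([*LIP,1]))[:3],r.sense()['qpos'])
L=DC-25*E
plan(wp(AZ,57,[*L,75],LIP,3),wp(AZ,70,[*L,65],LIP,4),wp(AZ,80,[*L,65],LIP,4))
E
```

```text
[445.01726566  41.91691923 214.07598941] az -174.55618904257918 tilt 45.010724457078894 lip [549.18804727  53.07130744 109.5347076 ] [ 9.15405863e-02  2.66000880e-01  1.88856374e+00 -1.45566555e-03
  1.24988058e+00  1.56819716e+00]
3 x {'tx': 0.3426, 'ty': -0.002, 'tz': 0.0943, 'ax': -0.0003, 'ay': -0.0444, 'az': -0.0004}
4 x {'tx': 0.2284, 'ty': 0.0004, 'tz': -0.2012, 'ax': 0.0, 'ay': -0.0361, 'az': -0.0001}
4 x {'tx': 0.1335, 'ty': 0.0004, 'tz': -0.2211, 'ax': 0.0, 'ay': -0.0278, 'az': -0.0}
```

step_arm --moves '[{"tx": 0.3426,"ty": 0,"tz": 0.0943,"ax": 0,"ay": -0.0444,"az": 0},{"tx": 0.3426,"ty": 0,"tz": 0.0943,"ax": 0,"ay": -0.0444,"az": 0},{"tx": 0.3426,"ty": 0,"tz": 0.0943,"ax": 0,"ay": -0.0444,"az": 0},{"tx": 0,"ty": 0,"tz": 0,"ax": 0,"ay": 0,"az": 0}]'

```text
clock: 35.67
eef_pos: [465.4, 43.4, 199.3]
tcp_rot: [3.141, 0.471, 0.094]
contact_force: [-0.3, -0.5, -2.6]
opening: 0.167
grasp_force: 107.6
```

step_arm --moves '[{"tx": 0.2284,"ty": 0,"tz": -0.2012,"ax": 0,"ay": -0.0361,"az": 0},{"tx": 0.2284,"ty": 0,"tz": -0.2012,"ax": 0,"ay": -0.0361,"az": 0},{"tx": 0.2284,"ty": 0,"tz": -0.2012,"ax": 0,"ay": -0.0361,"az": 0},{"tx": 0.2284,"ty": 0,"tz": -0.2012,"ax": 0,"ay": -0.0361,"az": 0},{"tx": 0,"ty": 0,"tz": 0,"ax": 0,"ay": 0,"az": 0}]'

```text
clock: 36.3
eef_pos: [495.4, 46.6, 205.0]
tcp_rot: [3.141, 0.696, 0.093]
contact_force: [0.4, 0.0, -1.0]
opening: 0.168
grasp_force: 108.0
```

step_arm --moves '[{"tx": 0.1335,"ty": 0,"tz": -0.2211,"ax": 0,"ay": -0.0278,"az": 0},{"tx": 0.1335,"ty": 0,"tz": -0.2211,"ax": 0,"ay": -0.0278,"az": 0},{"tx": 0.1335,"ty": 0,"tz": -0.2211,"ax": 0,"ay": -0.0278,"az": 0},{"tx": 0.1335,"ty": 0,"tz": -0.2211,"ax": 0,"ay": -0.0278,"az": 0},{"tx": 0,"ty": 0,"tz": 0,"ax": 0,"ay": 0,"az": 0}]'

```text
clock: 36.92
eef_pos: [520.1, 49.1, 212.0]
tcp_rot: [3.14, 0.87, 0.092]
contact_force: [0.3, -0.8, -1.3]
opening: 0.162
grasp_force: 108.4
```

step_arm --moves '[{"tx": 0,"ty": 0,"tz": 0,"ax": 0,"ay": 0,"az": 0},{"tx": 0,"ty": 0,"tz": 0,"ax": 0,"ay": 0,"az": 0},{"tx": 0,"ty": 0,"tz": 0,"ax": 0,"ay": 0,"az": 0},{"tx": 0,"ty": 0,"tz": 0,"ax": 0,"ay": 0,"az": 0},{"tx": 0,"ty": 0,"tz": 0,"ax": 0,"ay": 0,"az": 0}]'

```text
clock: 37.55
eef_pos: [520.5, 49.5, 212.0]
tcp_rot: [3.138, 0.872, 0.091]
contact_force: [-0.0, -0.1, -1.7]
opening: 0.163
grasp_force: 108.4
```

```bash
python3 - <<'E'
from h import *
snap('top','t8'); snap('side','s8')
a=cv2.imread('pics/t8.png')[160:280,240:400]; b=cv2.imread('pics/s8.png')[160:280,200:360]
cv2.imwrite('pics/c8.png',cv2.resize(np.hstack([a,b]),None,fx=2.5,fy=2.5,interpolation=cv2.INTER_CUBIC))
p,q=now(); T=mat(q,p)@np.linalg.inv(G); x=T[:3,0]; print(p,'tilt',np.degrees(np.arcsin(x[2])),'lip',(T@np.array([*LIP,1]))[:3],r.sense()['qpos'])
E
```

```text
[520.52528896  49.46803734 211.9950749 ] tilt 79.92766783049852 lip [546.38100366  52.88676064  66.30826674] [ 9.28605704e-02  7.17288718e-01  1.39731910e+00 -1.70237644e-03
  1.89926272e+00  1.57156619e+00]
```

View pics/c8.png

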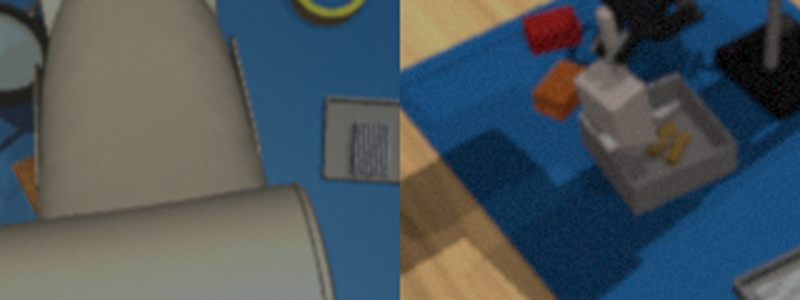

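Right half: standoffs lie in the dish around (670,145), and the scoop is tipped over it. I'll tip a little further to make sure it is empty, then tip back.

```bash
python3 - <<'E'
from h import *
L=DC-25*E
plan(wp(AZ,90,[*L,70],LIP,2),wp(AZ,78,[*L,75],LIP,2),wp(AZ,45,[*L,115],LIP,4),wp(AZ,20,[*(DC-60*E),165],LIP,4),wp(-128,10,[450,-10,120],(0,0,0),7),wp(-83,0,[434.1,-60.5,110],(0,0,0),7),wp(-83,0,[434.1,-60.5,3],(0,0,0),5))
E
```

```text
2 x {'tx': 0.2293, 'ty': 0.0024, 'tz': -0.4962, 'ax': -0.0009, 'ay': -0.056, 'az': -0.0012}
2 x {'tx': -0.3642, 'ty': -0.001, 'tz': 0.4982, 'ax': -0.0, 'ay': 0.0667, 'az': 0.0001}
4 x {'tx': -0.6064, 'ty': -0.001, 'tz': 0.4379, 'ax': -0.0, 'ay': 0.0917, 'az': 0.0002}
4 x {'tx': -0.6913, 'ty': -0.0005, 'tz': 0.1099, 'ax': -0.0, 'ay': 0.0694, 'az': 0.0001}
7 x {'tx': -0.1239, 'ty': 0.6264, 'tz': 0.1841, 'ax': 0.0191, 'ay': 0.0151, 'az': -0.0714}
7 x {'tx': -0.358, 'ty': 0.3457, 'tz': -0.0202, 'ax': 0.0302, 'ay': 0.0152, 'az': -0.0648}
5 x {'tx': -0.4274, 'ty': -0.0015, 'tz': 0.7417, 'ax': -0.0, 'ay': -0.0, 'az': -0.0}
```

step_arm --moves '[{"tx": 0.2293,"ty": 0,"tz": -0.4962,"ax": 0,"ay": -0.056,"az": 0},{"tx": 0.2293,"ty": 0,"tz": -0.4962,"ax": 0,"ay": -0.056,"az": 0},{"tx": 0,"ty": 0,"tz": 0,"ax": 0,"ay": 0,"az": 0},{"tx": 0,"ty": 0,"tz": 0,"ax": 0,"ay": 0,"az": 0}]'

```text
clock: 38.15
eef_pos: [546.8, 51.9, 217.8]
tcp_rot: [3.137, 1.047, 0.09]
contact_force: [-0.9, 0.5, -0.3]
opening: 0.162
grasp_force: 108.5
```

step_arm --moves '[{"tx": -0.3642,"ty": 0,"tz": 0.4982,"ax": 0,"ay": 0.0667,"az": 0},{"tx": -0.3642,"ty": 0,"tz": 0.4982,"ax": 0,"ay": 0.0667,"az": 0}]'

```text
clock: 38.4
eef_pos: [515.8, 49.0, 220.0]
tcp_rot: [3.139, 0.834, 0.091]
contact_force: [-0.0, -0.4, -0.8]
opening: 0.159
grasp_force: 108.5
```

step_arm --moves '[{"tx": -0.6064,"ty": 0,"tz": 0.4379,"ax": 0,"ay": 0.0917,"az": 0},{"tx": -0.6064,"ty": 0,"tz": 0.4379,"ax": 0,"ay": 0.0917,"az": 0},{"tx": -0.6064,"ty": 0,"tz": 0.4379,"ax": 0,"ay": 0.0917,"az": 0},{"tx": -0.6064,"ty": 0,"tz": 0.4379,"ax": 0,"ay": 0.0917,"az": 0}]'

```text
clock: 38.9
eef_pos: [442.1, 42.1, 220.7]
tcp_rot: [3.139, 0.254, 0.093]
contact_force: [0.1, -0.2, -1.9]
opening: 0.162
grasp_force: 108.5
```

step_arm --moves '[{"tx": -0.6913,"ty": 0,"tz": 0.1099,"ax": 0,"ay": 0.0694,"az": 0},{"tx": -0.6913,"ty": 0,"tz": 0.1099,"ax": 0,"ay": 0.0694,"az": 0},{"tx": -0.6913,"ty": 0,"tz": 0.1099,"ax": 0,"ay": 0.0694,"az": 0},{"tx": -0.6913,"ty": 0,"tz": 0.1099,"ax": 0,"ay": 0.0694,"az": 0},{"tx": 0,"ty": 0,"tz": 0,"ax": 0,"ay": 0,"az": 0}]'

```text
clock: 39.52
eef_pos: [370.1, 35.4, 215.2]
tcp_rot: [3.14, -0.174, 0.094]
contact_force: [-0.2, -0.4, -1.3]
opening: 0.163
grasp_force: 108.5
```

```bash
python3 - <<'E'
from h import *
snap('top','t9')
p,q=now(); T=mat(q,p)@np.linalg.inv(G); x=T[:3,0]; print(p,'tilt',np.degrees(np.arcsin(x[2])),'lip',(T@np.array([*LIP,1]))[:3],r.sense()['qpos'])
a=cv2.imread('pics/t9.png')[180:280,240:400]; cv2.imwrite('pics/c9.png',cv2.resize(a,None,fx=4,fy=4,interpolation=cv2.INTER_CUBIC))
plan(wp(-128,10,[450,-10,120],(0,0,0),7),wp(-83,0,[434.1,-60.5,110],(0,0,0),7))
E
```

```text
[372.42033183  35.60756137 216.03995118] tilt 19.937108218908165 lip [510.89445737  49.75026868 165.74331006] [ 0.092993   -0.0936482   2.27334949 -0.00279456  0.78713042  1.57218888]
7 x {'tx': -0.1172, 'ty': 0.6325, 'tz': 0.1893, 'ax': 0.0192, 'ay': 0.015, 'az': -0.0716}
7 x {'tx': -0.358, 'ty': 0.3457, 'tz': -0.0202, 'ax': 0.0302, 'ay': 0.0152, 'az': -0.0648}
```

View pics/c9.png

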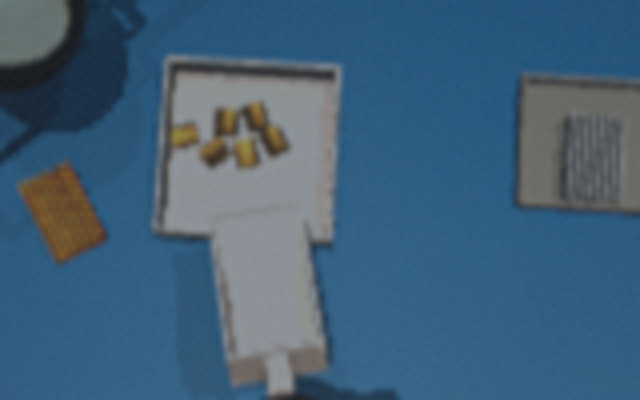

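All six standoffs are in the dish, between (185,133) and (270,140) in the crop, and the scoop is empty. Now to return the scoop.

step_arm --moves '[{"tx": -0.1172,"ty": 0.6325,"tz": 0.1893,"ax": 0.0192,"ay": 0.015,"az": -0.0716},{"tx": -0.1172,"ty": 0.6325,"tz": 0.1893,"ax": 0.0192,"ay": 0.015,"az": -0.0716},{"tx": -0.1172,"ty": 0.6325,"tz": 0.1893,"ax": 0.0192,"ay": 0.015,"az": -0.0716},{"tx": -0.1172,"ty": 0.6325,"tz": 0.1893,"ax": 0.0192,"ay": 0.015,"az": -0.0716},{"tx": -0.1172,"ty": 0.6325,"tz": 0.1893,"ax": 0.0192,"ay": 0.015,"az": -0.0716}]'

```text
clock: 40.2
eef_pos: [391.6, -41.6, 188.9]
tcp_rot: [-3.129, -0.3, 0.675]
contact_force: [-0.1, -0.4, -1.6]
opening: 0.164
grasp_force: 108.3
```

step_arm --moves '[{"tx": -0.1172,"ty": 0.6325,"tz": 0.1893,"ax": 0.0192,"ay": 0.015,"az": -0.0716},{"tx": -0.1172,"ty": 0.6325,"tz": 0.1893,"ax": 0.0192,"ay": 0.015,"az": -0.0716}]'

```text
clock: 40.45
eef_pos: [410.8, -67.0, 177.6]
tcp_rot: [3.14, -0.348, 0.912]
contact_force: [-0.6, 0.3, -0.8]
opening: 0.161
grasp_force: 108.3
```

step_arm --moves '[{"tx": -0.358,"ty": 0.3457,"tz": -0.0202,"ax": 0.0302,"ay": 0.0152,"az": -0.0648},{"tx": -0.358,"ty": 0.3457,"tz": -0.0202,"ax": 0.0302,"ay": 0.0152,"az": -0.0648},{"tx": -0.358,"ty": 0.3457,"tz": -0.0202,"ax": 0.0302,"ay": 0.0152,"az": -0.0648},{"tx": -0.358,"ty": 0.3457,"tz": -0.0202,"ax": 0.0302,"ay": 0.0152,"az": -0.0648},{"tx": -0.358,"ty": 0.3457,"tz": -0.0202,"ax": 0.0302,"ay": 0.0152,"az": -0.0648}]'

```text
clock: 41.08
eef_pos: [431.3, -123.0, 161.9]
tcp_rot: [-3.127, -0.474, 1.465]
contact_force: [-0.5, 0.6, -1.0]
opening: 0.161
grasp_force: 108.4
```

step_arm --moves '[{"tx": -0.358,"ty": 0.3457,"tz": -0.0202,"ax": 0.0302,"ay": 0.0152,"az": -0.0648},{"tx": -0.358,"ty": 0.3457,"tz": -0.0202,"ax": 0.0302,"ay": 0.0152,"az": -0.0648},{"tx": 0,"ty": 0,"tz": 0,"ax": 0,"ay": 0,"az": 0}]'

```text
clock: 41.45
eef_pos: [448.2, -140.0, 153.6]
tcp_rot: [3.141, -0.523, 1.692]
contact_force: [0.4, 0.8, -1.8]
opening: 0.163
grasp_force: 108.4
```

```bash
python3 - <<'E'
from h import *
snap('top','t10'); _,W=cloud('t10'); 
def sc(n):
    m=(W[...,2]>n)&(W[...,2]<190)&(W[...,0]>390)&(W[...,0]<500)&(W[...,1]>-100)&(W[...,1]<20)
    w=W[m]; print('z pct',np.percentile(w[:,2],[5,50,95]))
sc(60)
p,q=now(); T=mat(q,p)@np.linalg.inv(G); print(p,T.round(3))
plan(wp(-83,0,[434.1,-60.5,3],(0,0,0),5))
E
```

```text
z pct [108.74168654 116.02014018 154.57997567]
[ 447.2202051  -139.19085806  153.77151725] [[ 1.20000e-01  9.93000e-01  2.00000e-03  4.36401e+02]
 [-9.93000e-01  1.20000e-01  0.00000e+00 -6.09170e+01]
 [-0.00000e+00 -2.00000e-03  1.00000e+00  1.08971e+02]
 [ 0.00000e+00  0.00000e+00  0.00000e+00  1.00000e+00]]
5 x {'tx': -0.4184, 'ty': -0.0179, 'tz': 0.7372, 'ax': -0.0002, 'ay': -0.0, 'az': -0.0003}
```

step_arm --moves '[{"tx": -0.4184,"ty": 0,"tz": 0.7372,"ax": 0,"ay": 0,"az": 0},{"tx": -0.4184,"ty": 0,"tz": 0.7372,"ax": 0,"ay": 0,"az": 0},{"tx": -0.4184,"ty": 0,"tz": 0.7372,"ax": 0,"ay": 0,"az": 0},{"tx": -0.4184,"ty": 0,"tz": 0.7372,"ax": 0,"ay": 0,"az": 0},{"tx": -0.4184,"ty": 0,"tz": 0.7372,"ax": 0,"ay": 0,"az": 0}]'

```text
clock: 42.12
eef_pos: [446.2, -137.8, 47.4]
tcp_rot: [-3.142, -0.523, 1.692]
contact_force: [0.6, -0.4, -1.4]
opening: 0.163
grasp_force: 108.5
```

step_arm --moves '[{"tx": -0.03,"ty": 0,"tz": 0.052,"ax": 0,"ay": 0,"az": 0},{"tx": -0.03,"ty": 0,"tz": 0.052,"ax": 0,"ay": 0,"az": 0},{"tx": 0,"ty": 0,"tz": 0,"ax": 0,"ay": 0,"az": 0},{"tx": 0,"ty": 0,"tz": 0,"ax": 0,"ay": 0,"az": 0}]'

```text
clock: 42.62
eef_pos: [446.4, -138.0, 45.7]
tcp_rot: [3.141, -0.523, 1.693]
contact_force: [0.9, -0.5, -1.7]
opening: 0.165
grasp_force: 108.5
```

step_arm --moves '[{"tx": -0.02,"ty": 0,"tz": 0.035,"ax": 0,"ay": 0,"az": 0},{"tx": 0,"ty": 0,"tz": 0,"ax": 0,"ay": 0,"az": 0}]'

```text
clock: 42.88
eef_pos: [446.5, -138.1, 44.8]
tcp_rot: [3.141, -0.523, 1.693]
contact_force: [-0.0, -1.9, 4.8]
opening: 0.16
grasp_force: 109.4
```

step_arm --moves '[{"tx": 0,"ty": 0,"tz": 0,"ax": 0,"ay": 0,"az": 0},{"tx": 0,"ty": 0,"tz": 0,"ax": 0,"ay": 0,"az": 0},{"tx": 0,"ty": 0,"tz": 0,"ax": 0,"ay": 0,"az": 0},{"tx": 0,"ty": 0,"tz": -0.3,"ax": 0,"ay": 0,"az": 0},{"tx": 0,"ty": 0,"tz": -0.9,"ax": 0,"ay": 0,"az": 0}]' --gripper 0.6 --newtons 40

```text
clock: 43.5
eef_pos: [447.3, -152.4, 70.2]
tcp_rot: [-3.139, -0.525, 1.692]
contact_force: [0.1, -0.6, 0.0]
opening: 0.598
grasp_force: 0.0
```

step_arm --moves '[{"tx": 0,"ty": 0,"tz": -0.9,"ax": 0,"ay": 0,"az": 0},{"tx": 0,"ty": 0,"tz": -0.9,"ax": 0,"ay": 0,"az": 0},{"tx": 0,"ty": 0,"tz": -0.9,"ax": 0,"ay": 0,"az": 0},{"tx": 0,"ty": 0,"tz": -0.9,"ax": 0,"ay": 0,"az": 0},{"tx": 0,"ty": 0,"tz": -0.9,"ax": 0,"ay": 0,"az": 0}]'

```text
clock: 44.12
eef_pos: [454.8, -209.1, 168.7]
tcp_rot: [-3.141, -0.523, 1.692]
contact_force: [-0.4, 0.2, 0.1]
opening: 0.602
grasp_force: 0.0
```

```bash
python3 - <<'E'
from h import *
print(now()[0])
snap('top','t11'); P,W=cloud('t11'); scoop(W)
b=cv2.imread('pics/t11.png')[110:230,180:340]
cv2.imwrite('pics/c11.png',cv2.resize(b,None,fx=5,fy=5,interpolation=cv2.INTER_CUBIC))
seg(W,'dish',(270,335,186,248),36,55); seg(W,'trayhs',(360,465,190,242),28,60)
# magnifier points: everything above 100 mm
m=(W[...,2]>100)&(W[...,2]<420)&(W[...,0]>500)&(W[...,1]>40)&(W[...,1]<400)
w=W[m]; v,u=np.nonzero(m); np.save('mag.npy',np.c_[w,u,v])
# rim: black pixels; lens plane fit by RANSAC-less SVD on lens region
for (a,b) in [(238,181),(222,172),(254,190),(238,163),(238,198),(204,197),(196,190),(212,209),(291,139),(285,143),(265,162),(256,168),(258,160),(278,150)]:
    print((a,b),W[b,a].round(0),P[b,a])
E
```

```text
[ 454.76421651 -209.13336067  168.71513627]
scoop (441.59893798828125, -87.5476303100586) (61.9435920715332, 195.64939880371094) 7.379370212554932 408
dish 227 c [572.2  55.5] size [130.  130.9] short axis 83.7
trayhs 554 c [ 557.1 -270.6] size [ 70.1 189.4] short axis 3.7
(238, 181) [644. 209. 217.] [115 134 137]
(222, 172) [666. 247. 230.] [116 134 136]
(254, 190) [621. 170. 206.] [ 93 104 103]
(238, 163) [696. 211. 203.] [32 32 31]
(238, 198) [594. 205. 242.] [33 35 36]
(204, 197) [593. 280. 277.] [133 127 121]
(196, 190) [613. 300. 273.] [134 128 124]
(212, 209) [563. 261. 276.] [140 132 127]
(291, 139) [751.  69. 214.] [153 147 143]
(285, 143) [746.  86. 198.] [46 46 45]
(265, 162) [700. 142. 188.] [151 152 148]
(256, 168) [685. 167. 185.] [32 38 46]
(258, 160) [706. 160. 187.] [ 56  80 103]
(278, 150) [730. 106. 190.] [137 131 128]
```

View pics/c11.png

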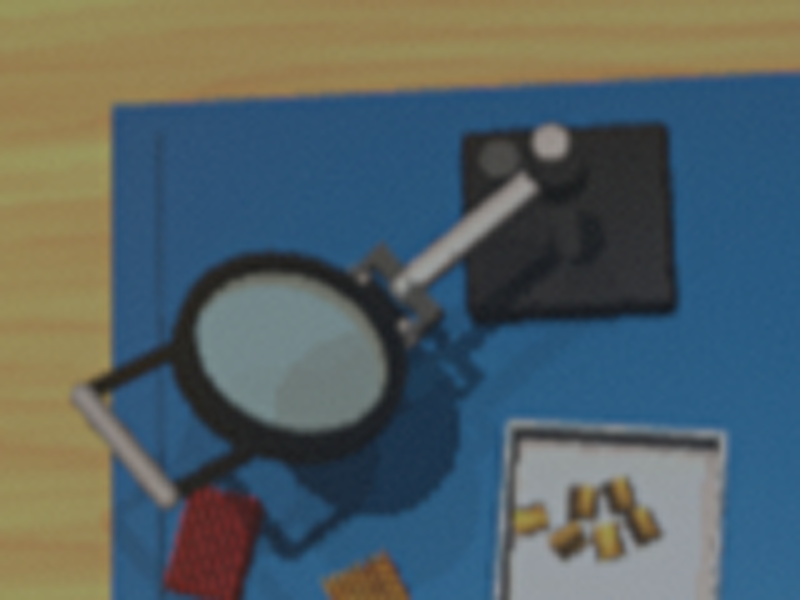

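Crop: crossbar from (80,395) to (168,498), lens centre about (290,355), post cap (550,142). The six standoffs are in the dish and the scoop is standing.

```bash
cat >> h.py <<'E'
def mag(f,box=None):
    P,W=cloud(f); z=W[...,2]
    v,u=np.mgrid[:400,:640]
    g=P.astype(int).sum(-1)
    cap=(z>206)&(z<222)&(W[...,0]>735)&(W[...,0]<775)&(abs(W[...,1]-70)<25)
    print('cap',cap.sum(),W[cap].mean(0).round(1))
    return P,W
E
python3 - <<'E'
from h import *
P,W=mag('t11'); g=P.astype(int).sum(-1)
v,u=np.mgrid[:400,:640]
# bar: bright pixels left
bar=(u>190)&(u<218)&(v>184)&(v<214)&(g>330)&(W[...,2]>255)
w=W[bar]; c,s,a=cv2.minAreaRect(w[:,:2].astype(np.float32)); print('bar',bar.sum(),c,s,a,np.percentile(w[:,2],[10,50,90]))
lens=(u>215)&(u<262)&(v>155)&(v<208)&(W[...,2]>150)&(W[...,2]<300)
w=W[lens]; 
for k in range(5):
    m=w.mean(0); n=np.linalg.svd(w-m,full_matrices=False)[2][2]; d=(w-m)@n; w=w[abs(d)<6]
n*=np.sign(n[2]); print('lens c',m,'n',n,'tilt',np.degrees(np.arccos(n[2])),len(w))
arm=(u>262)&(u<284)&(v>143)&(v<166)&(W[...,2]>180)&(W[...,2]<200)&(g>330)
w=W[arm]; m=w.mean(0); d=np.linalg.svd((w-m)[:,:2],full_matrices=False)[2][0]; print('arm',arm.sum(),m,d)
E
```

```text
cap 44 [752.2  72.2 215.6]
bar 105 (590.4182739257812, 281.88134765625) (73.81448364257812, 9.563861846923828) 37.284217834472656 [273.05452386 275.24152083 277.64052999]
lens c [645.46660355 208.07023793 217.63823803] n [ 0.31932148 -0.40789307  0.85536953] tilt 31.199417009961596 1448
arm 113 [715.27279446 120.02630841 187.70955633] [-0.62013437  0.78449561]
```

```bash
python3 - <<'E'
from h import *
Q=down(-52.3)
plan(([480,-150,350],down(0),10),([590.4,281.9,350],Q),([590.4,281.9,276],Q))
E
```

```text
10 x {'tx': 0.4344, 'ty': 0.1055, 'tz': -0.628, 'ax': -0.0019, 'ay': -0.0331, 'az': 0.0076}
19 x {'tx': 0.9557, 'ty': -0.176, 'tz': 0.0, 'ax': 0.0, 'ay': 0.0, 'az': 0.0306}
4 x {'tx': 0.0, 'ty': 0.0, 'tz': 0.74, 'ax': 0.0, 'ay': 0.0, 'az': 0.0}
```

step_arm --moves '[{"tx": 0.4344,"ty": 0.1055,"tz": -0.628,"ax": -0.0019,"ay": -0.0331,"az": 0.0076},{"tx": 0.4344,"ty": 0.1055,"tz": -0.628,"ax": -0.0019,"ay": -0.0331,"az": 0.0076},{"tx": 0.4344,"ty": 0.1055,"tz": -0.628,"ax": -0.0019,"ay": -0.0331,"az": 0.0076},{"tx": 0.4344,"ty": 0.1055,"tz": -0.628,"ax": -0.0019,"ay": -0.0331,"az": 0.0076},{"tx": 0.4344,"ty": 0.1055,"tz": -0.628,"ax": -0.0019,"ay": -0.0331,"az": 0.0076}]' --gripper 0.38 --newtons 20

```text
clock: 44.8
eef_pos: [466.6, -189.5, 261.6]
tcp_rot: [-3.132, -0.261, 1.629]
contact_force: [0.4, 0.0, -0.1]
opening: 0.38
grasp_force: 0.0
```

step_arm --moves '[{"tx": 0.4344,"ty": 0.1055,"tz": -0.628,"ax": -0.0019,"ay": -0.0331,"az": 0.0076},{"tx": 0.4344,"ty": 0.1055,"tz": -0.628,"ax": -0.0019,"ay": -0.0331,"az": 0.0076},{"tx": 0.4344,"ty": 0.1055,"tz": -0.628,"ax": -0.0019,"ay": -0.0331,"az": 0.0076},{"tx": 0.4344,"ty": 0.1055,"tz": -0.628,"ax": -0.0019,"ay": -0.0331,"az": 0.0076},{"tx": 0.4344,"ty": 0.1055,"tz": -0.628,"ax": -0.0019,"ay": -0.0331,"az": 0.0076}]'

```text
clock: 45.42
eef_pos: [479.1, -147.7, 347.4]
tcp_rot: [-3.139, -0.001, 1.57]
contact_force: [0.6, -0.1, -0.2]
opening: 0.382
grasp_force: 0.0
```

step_arm --moves '[{"tx": 0.9557,"ty": -0.176,"tz": 0,"ax": 0,"ay": 0,"az": 0.0306},{"tx": 0.9557,"ty": -0.176,"tz": 0,"ax": 0,"ay": 0,"az": 0.0306},{"tx": 0.9557,"ty": -0.176,"tz": 0,"ax": 0,"ay": 0,"az": 0.0306},{"tx": 0.9557,"ty": -0.176,"tz": 0,"ax": 0,"ay": 0,"az": 0.0306},{"tx": 0.9557,"ty": -0.176,"tz": 0,"ax": 0,"ay": 0,"az": 0.0306}]'

```text
clock: 46.05
eef_pos: [468.4, -26.5, 347.0]
tcp_rot: [-3.138, -0.002, 1.329]
contact_force: [0.4, -1.1, -0.1]
opening: 0.382
grasp_force: 0.0
```

step_arm --moves '[{"tx": 0.9557,"ty": -0.176,"tz": 0,"ax": 0,"ay": 0,"az": 0.0306},{"tx": 0.9557,"ty": -0.176,"tz": 0,"ax": 0,"ay": 0,"az": 0.0306},{"tx": 0.9557,"ty": -0.176,"tz": 0,"ax": 0,"ay": 0,"az": 0.0306},{"tx": 0.9557,"ty": -0.176,"tz": 0,"ax": 0,"ay": 0,"az": 0.0306},{"tx": 0.9557,"ty": -0.176,"tz": 0,"ax": 0,"ay": 0,"az": 0.0306}]'

```text
clock: 46.68
eef_pos: [487.2, 93.2, 347.3]
tcp_rot: [-3.138, -0.001, 1.089]
contact_force: [0.2, -0.0, 0.4]
opening: 0.379
grasp_force: 0.0
```

step_arm --moves '[{"tx": 0.9557,"ty": -0.176,"tz": 0,"ax": 0,"ay": 0,"az": 0.0306},{"tx": 0.9557,"ty": -0.176,"tz": 0,"ax": 0,"ay": 0,"az": 0.0306},{"tx": 0.9557,"ty": -0.176,"tz": 0,"ax": 0,"ay": 0,"az": 0.0306},{"tx": 0.9557,"ty": -0.176,"tz": 0,"ax": 0,"ay": 0,"az": 0.0306},{"tx": 0.9557,"ty": -0.176,"tz": 0,"ax": 0,"ay": 0,"az": 0.0306}]'

```text
clock: 47.3
eef_pos: [534.0, 205.0, 347.4]
tcp_rot: [-3.138, 0.0, 0.848]
contact_force: [0.5, 0.4, 0.1]
opening: 0.379
grasp_force: 0.0
```

step_arm --moves '[{"tx": 0.9557,"ty": -0.176,"tz": 0,"ax": 0,"ay": 0,"az": 0.0306},{"tx": 0.9557,"ty": -0.176,"tz": 0,"ax": 0,"ay": 0,"az": 0.0306},{"tx": 0.9557,"ty": -0.176,"tz": 0,"ax": 0,"ay": 0,"az": 0.0306},{"tx": 0.9557,"ty": -0.176,"tz": 0,"ax": 0,"ay": 0,"az": 0.0306},{"tx": 0,"ty": 0,"tz": 0,"ax": 0,"ay": 0,"az": 0}]'

```text
clock: 47.92
eef_pos: [590.0, 284.6, 346.9]
tcp_rot: [-3.138, 0.001, 0.658]
contact_force: [-0.9, -0.8, -1.1]
opening: 0.382
grasp_force: 0.0
```

```bash
python3 - <<'E'
from h import *
print(now(),r.sense()['qpos'])
Q=down(-52.3)
plan(([590.4,281.9,350],Q),([590.4,281.9,276],Q))
E
```

```text
(array([589.95018968, 284.59860666, 346.87742643]), array([[ 0.79091737,  0.61191479, -0.0031619 ],
       [ 0.611922  , -0.79091471,  0.0023186 ],
       [-0.00108201, -0.00376866, -0.99999231]])) [0.44551212 0.33424783 1.45894281 0.00354057 1.3502575  1.3570439 ]
1 x {'tx': -0.052, 'ty': 0.0959, 'tz': -0.1252, 'ax': -0.0024, 'ay': 0.0007, 'az': 0.0003}
4 x {'tx': 0.0, 'ty': 0.0, 'tz': 0.74, 'ax': 0.0, 'ay': 0.0, 'az': 0.0}
```

step_arm --moves '[{"tx": -0.052,"ty": 0.096,"tz": 0.4,"ax": -0.0024,"ay": 0,"az": 0},{"tx": 0,"ty": 0,"tz": 0.9,"ax": 0,"ay": 0,"az": 0},{"tx": 0,"ty": 0,"tz": 0.8,"ax": 0,"ay": 0,"az": 0},{"tx": 0,"ty": 0,"tz": 0.74,"ax": 0,"ay": 0,"az": 0},{"tx": 0,"ty": 0,"tz": 0,"ax": 0,"ay": 0,"az": 0}]'

```text
clock: 48.55
eef_pos: [589.1, 280.1, 274.9]
tcp_rot: [-3.141, 0.004, 0.657]
contact_force: [0.2, 0.6, -0.1]
opening: 0.375
grasp_force: 0.0
```

step_arm --moves '[{"tx": 0,"ty": 0,"tz": 0,"ax": 0,"ay": 0,"az": 0},{"tx": 0,"ty": 0,"tz": 0,"ax": 0,"ay": 0,"az": 0},{"tx": 0,"ty": 0,"tz": 0,"ax": 0,"ay": 0,"az": 0},{"tx": 0,"ty": 0,"tz": 0,"ax": 0,"ay": 0,"az": 0}]' --gripper 0 --newtons 25

```text
clock: 49.05
eef_pos: [590.3, 281.3, 277.3]
tcp_rot: [3.141, -0.001, 0.658]
contact_force: [-2.2, 2.1, 2.3]
opening: 0.126
grasp_force: 24.7
```

```bash
cat >> h.py <<'E'
PO=np.array([752.,72.5])
def bar(s,t,dz=0): # TCP pose holding the crossbar at swivel s, tilt t
    rr=120+170*np.cos(t); c=PO+rr*np.array([-np.cos(s),np.sin(s)])
    return (np.array([*c,180+170*np.sin(t)+dz]),down(-np.degrees(s)))
E
python3 - <<'E'
from h import *
p,q=now(); s=r.sense(); print(p,s['opening'],s['contact_force'])
d=p[:2]-PO; print('r',np.hypot(*d),'swivel',np.arctan2(d[1],-d[0]),'r-> tilt',np.arccos((np.hypot(*d)-120)/170), 'z->tilt',np.arcsin((p[2]-6-180)/170))
dz=6
t0=.545;sw=.913
off=p-bar(sw,t0,dz)[0]; print(off)
w=[(lambda b:(b[0],b[1]))(bar(sw,t,dz)) for t in (.36,.18,0)]
plan(*[(a,b,4) for a,b in w])
E
```

```text
[590.30424366 281.31700976 277.31690888] 0.12625902967913924 [-2.22139929  2.09913999  2.29589101]
r 264.102368755132 swivel 0.9118975526135595 r-> tilt 0.5592354294140807 z->tilt 0.567064453274785
[ 0.54569172 -1.18256059  3.18583349]
4 x {'tx': 0.0028, 'ty': -0.1501, 'tz': 0.3143, 'ax': 0.0001, 'ay': -0.0001, 'az': -0.0}
4 x {'tx': 0.0, 'ty': -0.0815, 'tz': 0.2945, 'ax': 0.0, 'ay': 0.0, 'az': 0.0}
4 x {'tx': -0.0, 'ty': -0.0275, 'tz': 0.3044, 'ax': 0.0, 'ay': 0.0, 'az': 0.0}
```

step_arm --moves '[{"tx": 0,"ty": -0.15,"tz": 0.3143,"ax": 0,"ay": 0,"az": 0},{"tx": 0,"ty": -0.15,"tz": 0.3143,"ax": 0,"ay": 0,"az": 0},{"tx": 0,"ty": -0.15,"tz": 0.3143,"ax": 0,"ay": 0,"az": 0},{"tx": 0,"ty": -0.15,"tz": 0.3143,"ax": 0,"ay": 0,"az": 0}]'

```text
clock: 49.55
eef_pos: [581.3, 293.5, 245.3]
tcp_rot: [3.141, -0.001, 0.658]
contact_force: [0.0, 2.1, 2.6]
opening: 0.124
grasp_force: 25.2
```

step_arm --moves '[{"tx": 0,"ty": -0.0815,"tz": 0.2945,"ax": 0,"ay": 0,"az": 0},{"tx": 0,"ty": -0.0815,"tz": 0.2945,"ax": 0,"ay": 0,"az": 0},{"tx": 0,"ty": -0.0815,"tz": 0.2945,"ax": 0,"ay": 0,"az": 0},{"tx": 0,"ty": -0.0815,"tz": 0.2945,"ax": 0,"ay": 0,"az": 0}]'

```text
clock: 50.05
eef_pos: [576.1, 299.6, 215.4]
tcp_rot: [3.141, -0.0, 0.658]
contact_force: [0.3, 0.7, 2.3]
opening: 0.128
grasp_force: 25.7
```

step_arm --moves '[{"tx": 0,"ty": -0.0275,"tz": 0.3044,"ax": 0,"ay": 0,"az": 0},{"tx": 0,"ty": -0.0275,"tz": 0.3044,"ax": 0,"ay": 0,"az": 0},{"tx": 0,"ty": -0.0275,"tz": 0.3044,"ax": 0,"ay": 0,"az": 0},{"tx": 0,"ty": -0.0275,"tz": 0.3044,"ax": 0,"ay": 0,"az": 0},{"tx": 0,"ty": 0,"tz": 0,"ax": 0,"ay": 0,"az": 0}]'

```text
clock: 50.68
eef_pos: [573.8, 301.2, 184.3]
tcp_rot: [3.141, 0.002, 0.658]
contact_force: [-2.0, 4.1, -1.7]
opening: 0.127
grasp_force: 26.0
```

```bash
cat >> h.py <<'E'
def lensfit(f,c,cam=1):
    P,W=cloud(f); w=W[(abs(W[...,0]-c[0])<75)&(abs(W[...,1]-c[1])<75)&(W[...,2]>140)&(W[...,2]<235)]
    for k in range(8):
        m=w.mean(0); n=np.linalg.svd(w-m,full_matrices=False)[2][2]; w=w[abs((w-m)@n)<(10,8,6,5,5,5,5,5)[k]]
    n=n*np.sign(n[2]); print(f,len(w),'lens mean',m.round(1),'n',n.round(3)); return n
E
python3 - <<'E'
from h import *
p,q=now(); s=r.sense(); print(p,s['opening'],s['contact_force'],s['grasp_force'])
d=p[:2]-PO; sw=np.arctan2(d[1],-d[0]); print('r',np.hypot(*d),sw)
snap('side','s12');snap('top','t12')
c=PO+185*np.array([-np.cos(sw),np.sin(sw)])
for f in('s12','t12'):
    n=lensfit(f,c); print('tilt about hinge (+ = bar up):', np.arcsin(-(n[:2]@np.array([-np.cos(sw),np.sin(sw)]))),'roll',n[:2]@np.array([np.sin(sw),np.cos(sw)]))
w=[bar(x,0,6) for x in (.66,.41,.16,-.094)]
plan(*[(a,b,5) for a,b in w])
E
```

```text
[573.83962944 301.17584669 184.26342841] 0.1266540954318984 [-2.01430481  4.07789585 -1.73168509] 25.955851078033447
r 289.8857714586593 0.9089325106880974
s12 923 lens mean [642.3 211.8 185.1] n [-0.02  0.01  1.  ]
tilt about hinge (+ = bar up): -0.020395940830853568 roll -0.009582663726233306
t12 1429 lens mean [644.7 209.5 183.2] n [-0.016  0.034  0.999]
tilt about hinge (+ = bar up): -0.03666792226073848 roll 0.00841354414962286
5 x {'tx': -0.5773, 'ty': 0.0151, 'tz': -0.0094, 'ax': -0.0, 'ay': 0.0002, 'az': -0.0322}
5 x {'tx': -0.5798, 'ty': 0.0145, 'tz': 0.0, 'ax': 0.0, 'ay': -0.0, 'az': -0.0318}
5 x {'tx': -0.5798, 'ty': 0.0145, 'tz': 0.0, 'ax': 0.0, 'ay': -0.0, 'az': -0.0318}
5 x {'tx': -0.589, 'ty': 0.015, 'tz': 0.0, 'ax': 0.0, 'ay': -0.0, 'az': -0.0323}
```

step_arm --moves '[{"tx": -0.577,"ty": 0.015,"tz": -0.03,"ax": 0,"ay": 0,"az": -0.0322},{"tx": -0.577,"ty": 0.015,"tz": -0.03,"ax": 0,"ay": 0,"az": -0.0322},{"tx": -0.577,"ty": 0.015,"tz": -0.03,"ax": 0,"ay": 0,"az": -0.0322},{"tx": -0.577,"ty": 0.015,"tz": -0.03,"ax": 0,"ay": 0,"az": -0.0322},{"tx": -0.577,"ty": 0.015,"tz": -0.03,"ax": 0,"ay": 0,"az": -0.0322}]'

```text
clock: 51.4
eef_pos: [522.9, 250.0, 189.0]
tcp_rot: [3.141, 0.001, 0.912]
contact_force: [-0.3, 1.5, -2.4]
opening: 0.13
grasp_force: 25.8
```

step_arm --moves '[{"tx": -0.58,"ty": 0.0145,"tz": 0,"ax": 0,"ay": 0,"az": -0.0318},{"tx": -0.58,"ty": 0.0145,"tz": 0,"ax": 0,"ay": 0,"az": -0.0318},{"tx": -0.58,"ty": 0.0145,"tz": 0,"ax": 0,"ay": 0,"az": -0.0318},{"tx": -0.58,"ty": 0.0145,"tz": 0,"ax": 0,"ay": 0,"az": -0.0318},{"tx": -0.58,"ty": 0.0145,"tz": 0,"ax": 0,"ay": 0,"az": -0.0318}]'

```text
clock: 52.02
eef_pos: [486.1, 187.6, 189.1]
tcp_rot: [3.142, 0.001, 1.162]
contact_force: [0.6, 2.4, -2.4]
opening: 0.132
grasp_force: 25.8
```

```bash
python3 - <<'E'
from h import *
p,q=now(); s=r.sense(); print(p,s['opening'],s['contact_force'],s['grasp_force'])
d=p[:2]-PO; sw=np.arctan2(d[1],-d[0]); print('r',np.hypot(*d),sw)
w=[bar(x,0,8) for x in (.16,-.094)]
plan(*[(a,b,5) for a,b in w])
E
```

```text
[486.0742527  187.56765984 189.08903391] 0.13151439670095094 [ 0.64472874  2.38645515 -2.4072527 ] 25.80963045358658
r 289.75346316801216 0.4083795301189496
5 x {'tx': -0.5758, 'ty': 0.0126, 'tz': 0.0091, 'ax': -0.0, 'ay': 0.0001, 'az': -0.0317}
5 x {'tx': -0.589, 'ty': 0.015, 'tz': 0.0, 'ax': 0.0, 'ay': -0.0, 'az': -0.0323}
```

step_arm --moves '[{"tx": -0.576,"ty": 0.013,"tz": 0,"ax": 0,"ay": 0,"az": -0.0317},{"tx": -0.576,"ty": 0.013,"tz": 0,"ax": 0,"ay": 0,"az": -0.0317},{"tx": -0.576,"ty": 0.013,"tz": 0,"ax": 0,"ay": 0,"az": -0.0317},{"tx": -0.576,"ty": 0.013,"tz": 0,"ax": 0,"ay": 0,"az": -0.0317},{"tx": -0.576,"ty": 0.013,"tz": 0,"ax": 0,"ay": 0,"az": -0.0317}]'

```text
clock: 52.65
eef_pos: [466.0, 118.6, 189.3]
tcp_rot: [3.141, 0.001, 1.411]
contact_force: [2.1, 1.2, -2.7]
opening: 0.128
grasp_force: 25.8
```

step_arm --moves '[{"tx": -0.589,"ty": 0.015,"tz": 0,"ax": 0,"ay": 0,"az": -0.0323},{"tx": -0.589,"ty": 0.015,"tz": 0,"ax": 0,"ay": 0,"az": -0.0323},{"tx": -0.589,"ty": 0.015,"tz": 0,"ax": 0,"ay": 0,"az": -0.0323},{"tx": -0.589,"ty": 0.015,"tz": 0,"ax": 0,"ay": 0,"az": -0.0323},{"tx": -0.589,"ty": 0.015,"tz": 0,"ax": 0,"ay": 0,"az": -0.0323}]'

```text
clock: 53.28
eef_pos: [463.6, 45.2, 189.4]
tcp_rot: [3.141, 0.001, 1.664]
contact_force: [1.0, 1.8, -2.7]
opening: 0.134
grasp_force: 25.8
```

step_arm --moves '[{"tx": 0,"ty": 0,"tz": 0,"ax": 0,"ay": 0,"az": 0},{"tx": 0,"ty": 0,"tz": 0,"ax": 0,"ay": 0,"az": 0}]'

```text
clock: 53.52
eef_pos: [463.6, 46.0, 189.3]
tcp_rot: [-3.142, 0.001, 1.661]
contact_force: [0.7, -1.0, -1.7]
opening: 0.13
grasp_force: 25.9
```

```bash
python3 - <<'E'
from h import *
p,q=now(); s=r.sense(); print(p,s['opening'],s['contact_force'],s['grasp_force'])
d=p[:2]-PO; sw=np.arctan2(d[1],-d[0]); print('r',np.hypot(*d),sw)
snap('side','s13');snap('top','t13')
c=PO+185*np.array([-np.cos(sw),np.sin(sw)]); print(c)
for f in('s13','t13'):
    n=lensfit(f,c); print('tilt', np.arcsin(-(n[:2]@np.array([-np.cos(sw),np.sin(sw)]))))
a=cv2.imread('pics/t13.png')[130:280,230:370]; b=cv2.imread('pics/s13.png')[130:280,230:370]
cv2.imwrite('pics/c13.png',cv2.resize(np.hstack([a,b]),None,fx=2.8,fy=2.8,interpolation=cv2.INTER_CUBIC))
E
```

```text
[463.55854619  45.99003483 189.29855375] 0.12971442871214822 [ 0.74010656 -1.00974099 -1.66417921] 25.864621996879578
r 289.65712580907456 -0.09165013404261876
[567.77643289  55.5684519 ]
s13 960 lens mean [574.5  48.  186.3] n [0.001 0.03  1.   ]
tilt 0.003618718524051626
t13 818 lens mean [597.   58.9 184.5] n [-0.048 -0.008  0.999]
tilt -0.048950902631031745
```

View pics/c13.png

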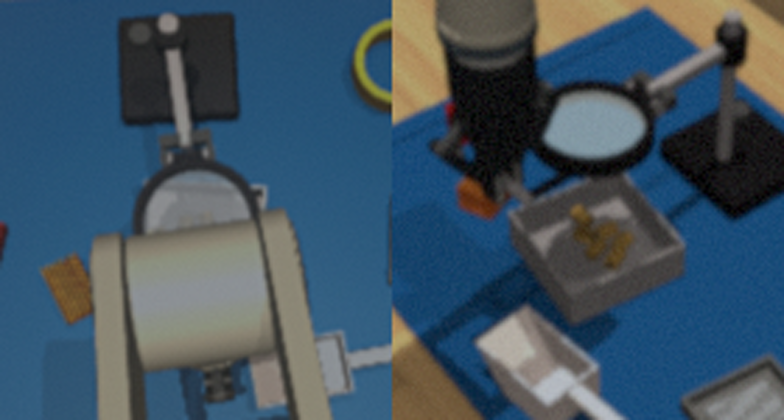

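The lens is over the dish and the standoffs are inside. I'll release, back off and measure with a clear view.

step_arm --moves '[{"tx": 0,"ty": 0,"tz": 0,"ax": 0,"ay": 0,"az": 0},{"tx": 0,"ty": 0,"tz": 0,"ax": 0,"ay": 0,"az": 0},{"tx": 0,"ty": 0,"tz": 0,"ax": 0,"ay": 0,"az": 0},{"tx": 0,"ty": 0,"tz": -0.6,"ax": 0,"ay": 0,"az": 0},{"tx": 0,"ty": 0,"tz": -0.9,"ax": 0,"ay": 0,"az": 0}]' --gripper 0.38

```text
clock: 54.25
eef_pos: [463.2, 46.1, 227.5]
tcp_rot: [-3.14, 0.0, 1.663]
contact_force: [0.4, 0.1, 0.3]
opening: 0.381
grasp_force: 0.0
```

step_arm --moves '[{"tx": 0,"ty": 0,"tz": -0.9,"ax": 0,"ay": 0,"az": 0},{"tx": 0,"ty": -0.9,"tz": -0.4,"ax": 0,"ay": 0,"az": 0},{"tx": 0,"ty": -0.9,"tz": -0.4,"ax": 0,"ay": 0,"az": 0},{"tx": 0,"ty": -0.9,"tz": -0.4,"ax": 0,"ay": 0,"az": 0},{"tx": 0,"ty": -0.9,"tz": -0.4,"ax": 0,"ay": 0,"az": 0}]'

```text
clock: 54.88
eef_pos: [373.3, 37.9, 290.5]
tcp_rot: [3.141, 0.0, 1.663]
contact_force: [-0.0, 0.2, 1.2]
opening: 0.382
grasp_force: 0.0
```

step_arm --moves '[{"tx": -0.9,"ty": 0,"tz": 0,"ax": 0,"ay": 0,"az": 0},{"tx": -0.9,"ty": 0,"tz": 0,"ax": 0,"ay": 0,"az": 0},{"tx": -0.9,"ty": 0,"tz": 0,"ax": 0,"ay": 0,"az": 0},{"tx": -0.9,"ty": 0,"tz": 0,"ax": 0,"ay": 0,"az": 0},{"tx": -0.9,"ty": 0,"tz": 0,"ax": 0,"ay": 0,"az": 0}]'

```text
clock: 55.5
eef_pos: [384.4, -74.9, 290.4]
tcp_rot: [3.141, 0.001, 1.663]
contact_force: [0.3, -0.6, -0.5]
opening: 0.382
grasp_force: 0.0
```

```bash
cat >> h.py <<'E'
def check(tag,sw):
    snap('side','s'+tag);snap('top','t'+tag)
    out=np.array([-np.cos(sw),np.sin(sw)]); c=PO+185*out
    for f in('s'+tag,'t'+tag):
        n=lensfit(f,c); print('tilt', np.arcsin(-(n[:2]@out)))
    P,W=cloud('t'+tag); m=(W[...,2]>165)&(W[...,2]<205)&(np.hypot(W[...,0]-c[0],W[...,1]-c[1])<75); q=W[m]
    print('expected lens c',c); a=(q[:,:2]-c)@out; b=(q[:,:2]-c)@np.array([out[1],-out[0]])
    i=(abs(b)<75)&(abs(a)<75)
    print('ext a',np.percentile(a,[0.5,99.5]),'b',np.percentile(b,[0.5,99.5]),len(a))
E
python3 - <<'E'
from h import *
print(now()[0]); check('14',-.0917)
P,W=cloud('t14'); print([W[v,u].round() for v,u in ((180,300),(200,300),(210,300),(225,300))])
a=cv2.imread('pics/t14.png')[120:290,230:480]
cv2.imwrite('pics/c14.png',cv2.resize(a,None,fx=3.2,fy=3.2,interpolation=cv2.INTER_CUBIC))
E
```

```text
[384.35523854 -74.8763161  290.40433858]
s14 922 lens mean [577.7  47.1 186.3] n [-0.004  0.027  1.   ]
tilt -0.0010374299827952535
t14 1434 lens mean [571.4  54.8 184.8] n [0.013 0.01  1.   ]
tilt 0.013799745051998661
expected lens c [567.77727743  55.55926544]
ext a [-70.71713499  64.16334383] b [-57.24277164  56.97274138] 1805
[array([646.,  51., 185.]), array([592.,  54., 185.]), array([566.,  55., 185.]), array([527.,  57., 185.])]
```

View pics/c14.png

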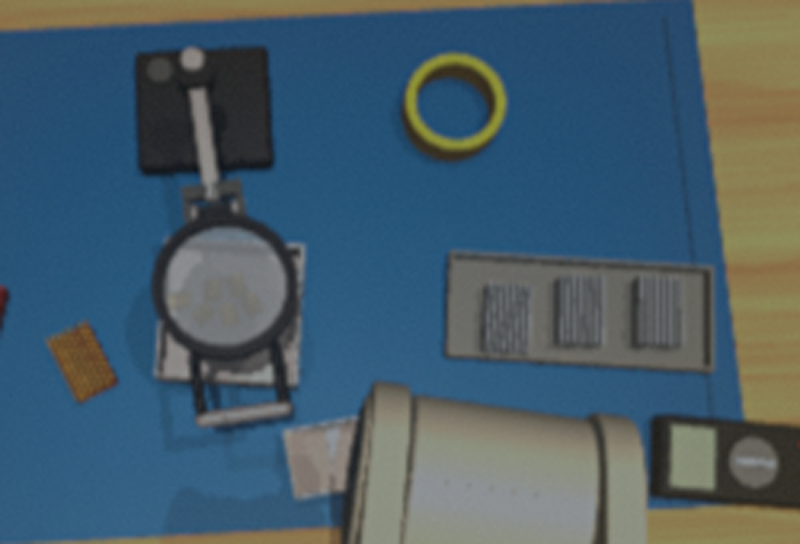

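Lens centred over the dish, crossbar at (243,413). The left heatsink in the tray (506,318) sits a little turned, so I'll measure all three.

```bash
python3 - <<'E'
from h import *
for f in('t14','t9','s14'):
    P,W=cloud(f); X=(W[...,:2]-TC)@np.stack([TV*[1,1],[TV[1],-TV[0]]],1) # along, across
    for lo,hi in((-115,-38),(-36,36),(37,118)):
        m=(W[...,2]>28)&(W[...,2]<60)&(X[...,0]>lo)&(X[...,0]<hi)&(abs(X[...,1])<60); w=X[m].astype(np.float32)
        c,s,a=cv2.minAreaRect(w); z=W[m][:,2]
        print(f,len(w),np.round(c,1),np.round(s,1),round(a,1),'ext',w.min(0).round(1),w.max(0).round(1),'z',np.percentile(z,[10,50,90]).round(1))
E
```

```text
t14 250 [-69.2   1.5] [63.9 40.4] 89.7 ext [-89.5 -30.5] [-49.   33.6] z [30.3 34.  38.1]
t14 231 [ 2.3 -1.7] [40.8 64.1] 0.4 ext [-18.  -33.8] [22.8 30.5] z [29.7 34.8 38.3]
t14 204 [ 71.  -13.3] [41.5 64.6] 1.5 ext [ 50.1 -46.1] [91.4 18.9] z [29.8 34.6 38.4]
t9 255 [-69.8   1.8] [64.3 40.6] 88.7 ext [-90.  -30.6] [-49.4  34.3] z [29.7 34.4 37.5]
t9 228 [ 2.5 -1.4] [41.2 64.5] 0.5 ext [-18.  -33.7] [23.2 31. ] z [29.6 34.5 38.5]
t9 208 [ 70.5 -13.7] [40.6 64. ] 0.3 ext [ 50.3 -45.8] [90.9 18.2] z [29.7 34.9 38.2]
s14 458 [-70.3   0.6] [65.4 42.6] 89.8 ext [-91.7 -32.1] [-49.1  33.4] z [30.5 35.3 38.6]
s14 426 [ 1.  -2.2] [43.  66.9] 1.0 ext [-20.5 -35.7] [23.  31.2] z [30.7 35.4 38.6]
s14 391 [ 68.9 -14.3] [43.  68.2] 1.9 ext [ 46.8 -48.3] [91.  19.9] z [31.2 35.5 38.9]
```

It lies flat but touches the near wall (extent -46 mm). There is time in hand, so I'll regrasp it and move it about 12 mm to the middle.

```bash
python3 - <<'E'
from h import *
AC=np.array([TV[1],-TV[0]]); c=TC+71*TV-13.3*AC; print(c)
plan(([c[0]-60,c[1],200],down(40)),([*c,130],down(84)),([*c,36],down(84)))
E
```

```text
[ 553.0229225 -200.6507955]
8 x {'tx': -0.7873, 'ty': 0.2943, 'tz': 0.4523, 'ax': 0.0, 'ay': 0.0001, 'az': -0.0484}
5 x {'tx': -0.415, 'ty': 0.2634, 'tz': 0.56, 'ax': -0.0, 'ay': -0.0, 'az': -0.0978}
4 x {'tx': -0.0, 'ty': 0.0, 'tz': 0.94, 'ax': 0.0, 'ay': 0.0, 'az': 0.0}
```

step_arm --moves '[{"tx": -0.7873,"ty": 0.2943,"tz": 0.4523,"ax": 0,"ay": 0,"az": -0.0484},{"tx": -0.7873,"ty": 0.2943,"tz": 0.4523,"ax": 0,"ay": 0,"az": -0.0484},{"tx": -0.7873,"ty": 0.2943,"tz": 0.4523,"ax": 0,"ay": 0,"az": -0.0484},{"tx": -0.7873,"ty": 0.2943,"tz": 0.4523,"ax": 0,"ay": 0,"az": -0.0484},{"tx": -0.7873,"ty": 0.2943,"tz": 0.4523,"ax": 0,"ay": 0,"az": -0.0484}]' --gripper 0.63 --newtons 40

```text
clock: 56.22
eef_pos: [443.9, -160.2, 233.1]
tcp_rot: [3.141, 0.001, 2.045]
contact_force: [-0.3, 0.4, 0.3]
opening: 0.628
grasp_force: 0.0
```

step_arm --moves '[{"tx": -0.7873,"ty": 0.2943,"tz": 0.4523,"ax": 0,"ay": 0,"az": -0.0484},{"tx": -0.7873,"ty": 0.2943,"tz": 0.4523,"ax": 0,"ay": 0,"az": -0.0484},{"tx": -0.7873,"ty": 0.2943,"tz": 0.4523,"ax": 0,"ay": 0,"az": -0.0484}]'

```text
clock: 56.6
eef_pos: [493.7, -198.8, 199.2]
tcp_rot: [3.142, 0.0, 2.273]
contact_force: [-0.2, 0.6, 0.7]
opening: 0.628
grasp_force: 0.0
```

step_arm --moves '[{"tx": -0.415,"ty": 0.2634,"tz": 0.56,"ax": 0,"ay": 0,"az": -0.0978},{"tx": -0.415,"ty": 0.2634,"tz": 0.56,"ax": 0,"ay": 0,"az": -0.0978},{"tx": -0.415,"ty": 0.2634,"tz": 0.56,"ax": 0,"ay": 0,"az": -0.0978},{"tx": -0.415,"ty": 0.2634,"tz": 0.56,"ax": 0,"ay": 0,"az": -0.0978},{"tx": -0.415,"ty": 0.2634,"tz": 0.56,"ax": 0,"ay": 0,"az": -0.0978}]'

```text
clock: 57.22
eef_pos: [553.7, -198.2, 129.2]
tcp_rot: [-3.141, 0.0, 3.044]
contact_force: [0.3, 0.2, -0.1]
opening: 0.633
grasp_force: 0.0
```

step_arm --moves '[{"tx": 0,"ty": 0,"tz": 0,"ax": 0,"ay": 0,"az": 0}]'

```text
clock: 57.35
eef_pos: [553.1, -197.9, 128.6]
tcp_rot: [3.142, -0.001, 3.039]
contact_force: [-0.4, -0.3, 0.3]
opening: 0.628
grasp_force: 0.0
```

```bash
python3 - <<'E'
from h import *
print(now()[0]); c=[553,-200.6]
plan(([*c,130],down(84)),([*c,36],down(84)))
E
```

```text
[ 553.1090208  -197.94973194  128.55391725]
1 x {'tx': -0.0065, 'ty': -0.1059, 'tz': -0.0579, 'ax': 0.0, 'ay': -0.0008, 'az': 0.0012}
4 x {'tx': 0.0, 'ty': 0.0, 'tz': 0.94, 'ax': 0.0, 'ay': 0.0, 'az': 0.0}
```

step_arm --moves '[{"tx": 0,"ty": -0.1,"tz": 0.92,"ax": 0,"ay": 0,"az": 0},{"tx": 0,"ty": 0,"tz": 0.92,"ax": 0,"ay": 0,"az": 0},{"tx": 0,"ty": 0,"tz": 0.92,"ax": 0,"ay": 0,"az": 0},{"tx": 0,"ty": 0,"tz": 0.92,"ax": 0,"ay": 0,"az": 0},{"tx": 0,"ty": 0,"tz": 0,"ax": 0,"ay": 0,"az": 0}]'

```text
clock: 57.98
eef_pos: [551.6, -201.0, 36.5]
tcp_rot: [3.141, -0.002, 3.036]
contact_force: [-0.4, 0.2, 0.2]
opening: 0.631
grasp_force: 0.0
```

step_arm --moves '[{"tx": 0,"ty": 0,"tz": 0,"ax": 0,"ay": 0,"az": 0},{"tx": 0,"ty": 0,"tz": 0,"ax": 0,"ay": 0,"az": 0},{"tx": 0,"ty": 0,"tz": 0,"ax": 0,"ay": 0,"az": 0},{"tx": 0,"ty": 0,"tz": 0,"ax": 0,"ay": 0,"az": 0}]' --gripper 0.2

```text
clock: 58.48
eef_pos: [553.3, -201.7, 38.2]
tcp_rot: [-3.141, 0.002, 3.039]
contact_force: [-1.7, 1.0, 7.9]
opening: 0.457
grasp_force: 41.1
```

step_arm --moves '[{"tx": 0,"ty": 0,"tz": -0.2,"ax": 0,"ay": 0,"az": 0},{"tx": -0.24,"ty": 0,"tz": 0,"ax": 0,"ay": 0,"az": 0},{"tx": -0.24,"ty": 0,"tz": 0,"ax": 0,"ay": 0,"az": 0},{"tx": 0,"ty": 0,"tz": 0.17,"ax": 0,"ay": 0,"az": 0},{"tx": 0,"ty": 0,"tz": 0,"ax": 0,"ay": 0,"az": 0}]'

```text
clock: 59.1
eef_pos: [565.6, -203.0, 38.2]
tcp_rot: [-3.141, 0.002, 3.039]
contact_force: [-0.0, 1.6, 7.5]
opening: 0.464
grasp_force: 40.8
```

step_arm --moves '[{"tx": 0,"ty": 0,"tz": 0,"ax": 0,"ay": 0,"az": 0},{"tx": 0,"ty": 0,"tz": 0,"ax": 0,"ay": 0,"az": 0},{"tx": 0,"ty": 0,"tz": -0.3,"ax": 0,"ay": 0,"az": 0},{"tx": 0,"ty": 0,"tz": -0.9,"ax": 0,"ay": 0,"az": 0},{"tx": 0,"ty": 0,"tz": -0.9,"ax": 0,"ay": 0,"az": 0}]' --gripper 0.63

```text
clock: 59.72
eef_pos: [564.4, -202.7, 90.9]
tcp_rot: [-3.141, -0.001, 3.039]
contact_force: [0.0, -0.6, -0.2]
opening: 0.63
grasp_force: 0.0
```

step_arm --moves '[{"tx": 0.9,"ty": 0,"tz": -0.9,"ax": 0,"ay": 0,"az": 0},{"tx": 0.9,"ty": 0,"tz": -0.9,"ax": 0,"ay": 0,"az": 0},{"tx": 0.9,"ty": 0,"tz": -0.9,"ax": 0,"ay": 0,"az": 0},{"tx": 0.9,"ty": 0,"tz": -0.9,"ax": 0,"ay": 0,"az": 0},{"tx": 0.9,"ty": 0,"tz": -0.9,"ax": 0,"ay": 0,"az": 0}]'

```text
clock: 60.35
eef_pos: [451.8, -191.0, 203.7]
tcp_rot: [-3.141, 0.0, 3.039]
contact_force: [-0.0, 0.8, -0.1]
opening: 0.632
grasp_force: 0.0
```

step_arm --moves '[{"tx": 0.9,"ty": -0.3,"tz": 0,"ax": 0,"ay": 0,"az": 0},{"tx": 0.9,"ty": -0.3,"tz": 0,"ax": 0,"ay": 0,"az": 0},{"tx": 0.9,"ty": -0.3,"tz": 0,"ax": 0,"ay": 0,"az": 0},{"tx": 0,"ty": 0,"tz": 0,"ax": 0,"ay": 0,"az": 0}]'

```text
clock: 60.85
eef_pos: [381.3, -206.8, 202.4]
tcp_rot: [-3.141, -0.001, 3.038]
contact_force: [0.7, 0.4, 0.3]
opening: 0.632
grasp_force: 0.0
```

```bash
python3 - <<'E'
from h import *
print(now()[0]); check('16',-.0917)
for f in('t16','s16'):
    P,W=cloud(f); X=(W[...,:2]-TC)@np.stack([TV*[1,1],[TV[1],-TV[0]]],1)
    for lo,hi in((-115,-38),(-36,36),(37,118)):
        m=(W[...,2]>28)&(W[...,2]<60)&(X[...,0]>lo)&(X[...,0]<hi)&(abs(X[...,1])<60); w=X[m].astype(np.float32)
        if len(w)<9: continue
        c,s,a=cv2.minAreaRect(w); z=W[m][:,2]
        print(f,len(w),np.round(c,1),np.round(s,1),round(a,1),'ext',w.min(0).round(1),w.max(0).round(1),'z',np.percentile(z,[10,50,90]).round(1))
    seg(W,'dmm',(430,492,245,282),25,45)
    scoop(W)
a=cv2.imread('pics/t16.png')[120:290,170:500]; b=cv2.imread('pics/s16.png')[100:400,180:460]
cv2.imwrite('pics/c16.png',cv2.resize(np.hstack([cv2.resize(a,(450,232)),cv2.resize(b,(217,232))]),None,fx=1.19,fy=1.19*1.6))
E
```

```text
[ 381.34176153 -206.8002196   202.41513751]h.py:68: RuntimeWarning: Mean of empty slice.
  m=w.mean(0); n=np.linalg.svd(w-m,full_matrices=False)[2][2]; w=w[abs((w-m)@n)<(10,8,6,5,5,5,5,5)[k]]
  ret = um.true_divide(
Traceback (most recent call last):
  File "h.py", line 74, in check
    n=lensfit(f,c); print('tilt', np.arcsin(-(n[:2]@out)))
  File "h.py", line 68, in lensfit
    m=w.mean(0); n=np.linalg.svd(w-m,full_matrices=False)[2][2]; w=w[abs((w-m)@n)<(10,8,6,5,5,5,5,5)[k]]
                   ~~~~~~~~~~~~~~~~~~~~~~~~~~~~~~~~~~~~~~~~~^^^
IndexError: index 2 is out of bounds for axis 0 with size 0
```

```bash
python3 - <<'E'
from h import *
snap('top','t17'); lensfit('t17',[568,55.6])
P,W=cloud('t17'); X=(W[...,:2]-TC)@np.stack([TV*[1,1],[TV[1],-TV[0]]],1)
for lo,hi in((-115,-38),(-36,36),(37,118)):
    m=(W[...,2]>28)&(W[...,2]<60)&(X[...,0]>lo)&(X[...,0]<hi)&(abs(X[...,1])<60); w=X[m].astype(np.float32)
    if len(w)>9: print(len(w),'ext',w.min(0).round(1),w.max(0).round(1),'z',np.percentile(W[m][:,2],[10,50,90]).round(1))
scoop(W); seg(W,'tape',(350,395,130,172),36,55)
cv2.imwrite('pics/c17.png',cv2.resize(cv2.imread('pics/t17.png')[120:310,180:500],None,fx=2.5,fy=2.5))
E
```

```text
t17 1443 lens mean [570.9  55.7 184.8] n [0.018 0.    1.   ]
252 ext [-89.1 -30.3] [-49.3  33.4] z [29.6 34.2 38.1]
214 ext [-18.  -33.4] [22.5 30.7] z [30.5 34.4 38.5]
200 ext [ 50.4 -32.8] [92.  31.3] z [29.7 34.9 38.5]
scoop (441.6300354003906, -87.68279266357422) (61.9793586730957, 196.03880310058594) 7.3756327629089355 404
tape 323 c [ 759.4 -166.9] size [94.8 92.6] short axis 179.4
```

View pics/c17.png

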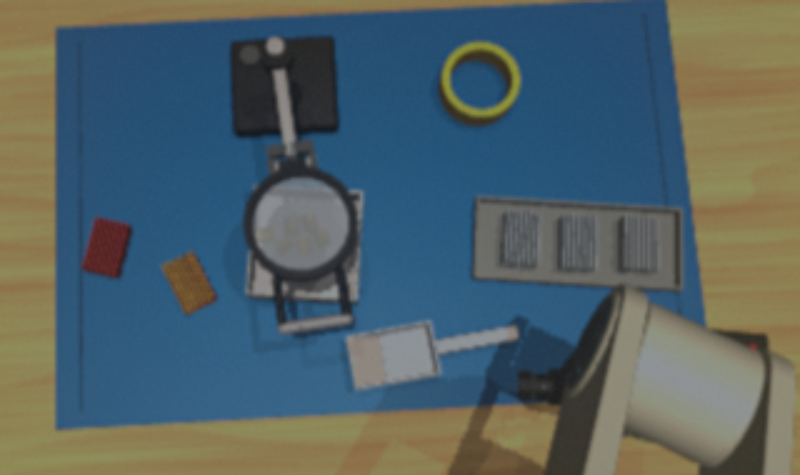

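The three heatsinks lie flat in the tray at (519,240), (577,243) and (638,243), with the nearest one now centred. The lens (300,225) is level over the dish, the scoop stands on its base at (395,355), and the gripper touches nothing. I'm handing the job in.

```bash
python3 -c "
from rig import workorder; print(workorder.sign_off())"
```

```text
the job is handed in; nothing more can be done
None
```

I handed the job in at about 61 s of the 192 s: all six standoffs are in the dish, the scoop stands on its base, the three aluminium heatsinks lie flat in the tray, and the magnifier lens is over the dish (about 1–4 mm off centre) and level to about 1°; no verdict came back.

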